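Pack the picnic box with boiled eggs and salt

TASK

Pack the picnic box: turn its latch knob a quarter turn to release the cover and swing the cover up, settle every egg from the white tray into a cup of its own in the box and stand the salt pot in the square recess beside them, then close the cover and turn the latch back to lock it. Leave the matchbox, the beaker and the egg timer where they are.

Things in the scene. Friction and masses are not known exactly. Their poses are not given: they have to be found in the camera images.
- picnic_box: dark green picnic box with darker trim, fixed to the table, 170 (x) by 240 (y) by 105 high without its cover, walls 4 thick; origin: centre of its underside; x points from its front (latch side) to its hinge side, y along its width, z up. Inside lies a cream insert whose top is 38 above the table, with four raised egg cups and one square recess; insert to rim is 67 deep. It stands either on the left or on the right half of the table, slightly turned
- cup_0 (a point): egg cup 0 of the box: centre of its rim, 52 above the table, at x -26, y -68 in the box frame; an open cup 14 high on the insert, 40 across outside; its rim bears an egg on a circle of about 32 across; axes as the box. The side walls and the other cups leave room for fingers that close along the box's y
- cup_1 (a point): egg cup 1 of the box: centre of its rim, 52 above the table, at x -26, y +4 in the box frame; an open cup 14 high on the insert, 40 across outside; its rim bears an egg on a circle of about 32 across; axes as the box. The side walls and the other cups leave room for fingers that close along the box's y
- cup_2 (a point): egg cup 2 of the box: centre of its rim, 52 above the table, at x +28, y -68 in the box frame; an open cup 14 high on the insert, 40 across outside; its rim bears an egg on a circle of about 32 across; axes as the box. The side walls and the other cups leave room for fingers that close along the box's y
- cup_3 (a point): egg cup 3 of the box: centre of its rim, 52 above the table, at x +28, y +4 in the box frame; an open cup 14 high on the insert, 40 across outside; its rim bears an egg on a circle of about 32 across; axes as the box. The side walls and the other cups leave room for fingers that close along the box's y
- recess (a point): centre of the floor of the salt pot's square recess in the box insert, 28 above the table, at x -10, y +76 in the box frame; the recess is 64 by 64 and 10 deep below the insert's top; axes as the box. Room for fingers that close along the box's x
- cover (a joint): hinge of the cover (rad): 0 closed, grows as it swings up and back, 1.9 at its stop; a friction hinge, the cover (300 g) stays at whatever angle it is left. While the latch is locked a cam tongue under a keeper in the front wall holds it shut. When the cover is up, the tongue stands 17 out of its inner face 26 from the front edge: swing it well past upright to keep it clear of the hand
- cover_rail (a point): middle of the steel grab rail of the cover: a round bar 10 thick and about 90 free length along the box's y, 40 in front of the cover's front edge and level with the cover panel, 109 above the table when closed; it swings about the hinge line, from which it lies 210 along the panel and 4 out of it; lifting takes about 4 N. The gap between rail and cover edge is clear for a finger. Axes turn with the cover (x towards the hinge, y along the bar, z out of the cover's outer face)
- cover_hinge (a point): middle of the hinge line at the far top edge of the box, at x +85, y 0 in the box frame and 105.5 above the table, level with the cover's underside; the line runs along y of the box. Axes turn with the cover
- latch (a joint): angle of the latch knob (rad): 0 locked (its bar points front to back, along the box's x), 1.57 released (bar along the box's y, parallel to the rail). It grows as the knob is turned anticlockwise seen from above; stops at both ends and stays where it is left (friction about 0.05 N m). The tongue is clear of the keeper from about 1.25 rad, and must be clear for the cover to open or to close fully
- latch_grip (a point): grip point of the black latch knob, on its axis, on the front frame of the cover 28 above the cover's outer face (which is 113 above the table when closed): a bar 46 long, 13 thick and 30 high on a disc of 40 diameter, with an orange mark at the end that points to the front when locked; x runs along the bar; the bar's top is 12 above this point. The rail is 66 in front of it
- egg_tray: white egg tray, fixed, 142 (x) by 162 (y), plate 8 thick with four raised cups like those of the box, at x -30 or +30 and y -36 or +36; origin: centre of its underside, z up; on the other half of the table from the box, turned up to 0.3. Room for fingers that close along its y
- egg_0: boiled egg, rigid, brown, about 60 g, 44 thick and 55 long; origin: centre of its thickest part, 22 above its blunt end; z points from the blunt to the pointed end (33 from the origin). It stands blunt end down in a tray cup, origin 38 above the table; seated in a cup (any way up) its origin is about 16 above the centre of the cup's rim. Two to four of the four eggs are present
- egg_1: boiled egg, rigid, cream, about 60 g, 44 thick and 55 long; origin: centre of its thickest part, 22 above its blunt end; z points from the blunt to the pointed end (33 from the origin). It stands blunt end down in a tray cup, origin 38 above the table; seated in a cup (any way up) its origin is about 16 above the centre of the cup's rim. Two to four of the four eggs are present
- egg_2: boiled egg, rigid, dark brown, about 60 g, 44 thick and 55 long; origin: centre of its thickest part, 22 above its blunt end; z points from the blunt to the pointed end (33 from the origin). It stands blunt end down in a tray cup, origin 38 above the table; seated in a cup (any way up) its origin is about 16 above the centre of the cup's rim. Two to four of the four eggs are present
- egg_3: boiled egg, rigid, off-white, about 60 g, 44 thick and 55 long; origin: centre of its thickest part, 22 above its blunt end; z points from the blunt to the pointed end (33 from the origin). It stands blunt end down in a tray cup, origin 38 above the table; seated in a cup (any way up) its origin is about 16 above the centre of the cup's rim. Two to four of the four eggs are present
- salt_pot: round salt pot, blue glazed with a fixed flat wooden lid, a plain cylinder 48 across and 46 high, about 120 g; origin: centre of its underside, z up; stands on the table in front of the egg tray
- matchbox: bystander: blue matchbox lying flat, 36 by 54 by 16, near the front edge between box and tray; origin: centre of its underside
- beaker: bystander: pale green beaker standing upside down, 55 across and 71 high, near the front right corner; origin: centre of its underside
- timer: bystander: red and cream egg timer, 59 across and 53 high, near the front left corner; origin: centre of its underside

How it is judged:
On the way, in this order (a step that is already met when the one before it is completed fails the run):
1. the latch knob is turned to its released position while the cover is still closed (value of joint latch above 1.2 rad and value of joint cover below 0.08 rad), for 0.1 s.
2. the cover is swung up (value of joint cover above 1.2 rad), for 0.2 s.
3. with the cover up, every egg sits in a cup of its own and the salt pot stands in its recess (((horizontal distance between egg_0 and cup_0 below 0.007 m and z of egg_0 in the frame of cup_0 between 0.01 and 0.02 m) or (horizontal distance between egg_0 and cup_1 below 0.007 m and z of egg_0 in the frame of cup_1 between 0.01 and 0.02 m) or (horizontal distance between egg_0 and cup_2 below 0.007 m and z of egg_0 in the frame of cup_2 between 0.01 and 0.02 m) or (horizontal distance between egg_0 and cup_3 below 0.007 m and z of egg_0 in the frame of cup_3 between 0.01 and 0.02 m)) and ((horizontal distance between egg_1 and cup_0 below 0.007 m and z of egg_1 in the frame of cup_0 between 0.01 and 0.02 m) or (horizontal distance between egg_1 and cup_1 below 0.007 m and z of egg_1 in the frame of cup_1 between 0.01 and 0.02 m) or (horizontal distance between egg_1 and cup_2 below 0.007 m and z of egg_1 in the frame of cup_2 between 0.01 and 0.02 m) or (horizontal distance between egg_1 and cup_3 below 0.007 m and z of egg_1 in the frame of cup_3 between 0.01 and 0.02 m)) and ((horizontal distance between egg_2 and cup_0 below 0.007 m and z of egg_2 in the frame of cup_0 between 0.01 and 0.02 m) or (horizontal distance between egg_2 and cup_1 below 0.007 m and z of egg_2 in the frame of cup_1 between 0.01 and 0.02 m) or (horizontal distance between egg_2 and cup_2 below 0.007 m and z of egg_2 in the frame of cup_2 between 0.01 and 0.02 m) or (horizontal distance between egg_2 and cup_3 below 0.007 m and z of egg_2 in the frame of cup_3 between 0.01 and 0.02 m)) and ((horizontal distance between egg_3 and cup_0 below 0.007 m and z of egg_3 in the frame of cup_0 between 0.01 and 0.02 m) or (horizontal distance between egg_3 and cup_1 below 0.007 m and z of egg_3 in the frame of cup_1 between 0.01 and 0.02 m) or (horizontal distance between egg_3 and cup_2 below 0.007 m and z of egg_3 in the frame of cup_2 between 0.01 and 0.02 m) or (horizontal distance between egg_3 and cup_3 below 0.007 m and z of egg_3 in the frame of cup_3 between 0.01 and 0.02 m)) and x of salt_pot in the frame of recess between -0.01 and 0.01 m and y of salt_pot in the frame of recess between -0.01 and 0.01 m and z of salt_pot in the frame of recess below 0.006 m and angle between salt_pot's own z axis and vertical below 0.15 rad and value of joint cover above 0.9 rad), for 0.3 s.
4. the cover is closed again (value of joint cover below 0.04 rad), for 0.2 s.
At the end, for the whole second after the job is handed in: every egg present is seated in a cup of the box (origin within 7 mm of the cup's axis and 10 to 20 mm above its rim), the salt pot stands upright (within 0.15 rad) on the floor of the recess, all at rest, the cover is closed (below 0.04 rad) and the latch locked (below 0.2 rad) (((horizontal distance between egg_0 and cup_0 below 0.007 m and z of egg_0 in the frame of cup_0 between 0.01 and 0.02 m) or (horizontal distance between egg_0 and cup_1 below 0.007 m and z of egg_0 in the frame of cup_1 between 0.01 and 0.02 m) or (horizontal distance between egg_0 and cup_2 below 0.007 m and z of egg_0 in the frame of cup_2 between 0.01 and 0.02 m) or (horizontal distance between egg_0 and cup_3 below 0.007 m and z of egg_0 in the frame of cup_3 between 0.01 and 0.02 m)) and ((horizontal distance between egg_1 and cup_0 below 0.007 m and z of egg_1 in the frame of cup_0 between 0.01 and 0.02 m) or (horizontal distance between egg_1 and cup_1 below 0.007 m and z of egg_1 in the frame of cup_1 between 0.01 and 0.02 m) or (horizontal distance between egg_1 and cup_2 below 0.007 m and z of egg_1 in the frame of cup_2 between 0.01 and 0.02 m) or (horizontal distance between egg_1 and cup_3 below 0.007 m and z of egg_1 in the frame of cup_3 between 0.01 and 0.02 m)) and ((horizontal distance between egg_2 and cup_0 below 0.007 m and z of egg_2 in the frame of cup_0 between 0.01 and 0.02 m) or (horizontal distance between egg_2 and cup_1 below 0.007 m and z of egg_2 in the frame of cup_1 between 0.01 and 0.02 m) or (horizontal distance between egg_2 and cup_2 below 0.007 m and z of egg_2 in the frame of cup_2 between 0.01 and 0.02 m) or (horizontal distance between egg_2 and cup_3 below 0.007 m and z of egg_2 in the frame of cup_3 between 0.01 and 0.02 m)) and ((horizontal distance between egg_3 and cup_0 below 0.007 m and z of egg_3 in the frame of cup_0 between 0.01 and 0.02 m) or (horizontal distance between egg_3 and cup_1 below 0.007 m and z of egg_3 in the frame of cup_1 between 0.01 and 0.02 m) or (horizontal distance between egg_3 and cup_2 below 0.007 m and z of egg_3 in the frame of cup_2 between 0.01 and 0.02 m) or (horizontal distance between egg_3 and cup_3 below 0.007 m and z of egg_3 in the frame of cup_3 between 0.01 and 0.02 m)) and x of salt_pot in the frame of recess between -0.01 and 0.01 m and y of salt_pot in the frame of recess between -0.01 and 0.01 m and z of salt_pot in the frame of recess below 0.006 m and angle between salt_pot's own z axis and vertical below 0.15 rad and value of joint cover below 0.04 rad and value of joint latch below 0.2 rad and linear speed of each of egg_0, egg_1, egg_2, egg_3, salt_pot below 0.03 m/s); the robot touches nothing.
It fails at once if the matchbox is shoved more than 4 cm or tipped over (distance of matchbox from where it was at the start of the episode above 0.04 m or angle between matchbox's own z axis and vertical above 0.5 rad).
It fails at once if the beaker is shoved more than 4 cm or tipped over (distance of beaker from where it was at the start of the episode above 0.04 m or angle between beaker's own z axis and vertical above 0.5 rad).
It fails at once if the timer is shoved more than 4 cm or tipped over (distance of timer from where it was at the start of the episode above 0.04 m or angle between timer's own z axis and vertical above 0.5 rad).
Of egg_0, egg_1, egg_2, egg_3 only 2 to 4 are there at a start; the rules pass over those that are not, and their reading is None.
At some moment in a run one of salt_pot may be knocked a few centimetres aside while the robot is not near it.
Once in a run the grip may slacken for a moment while it holds something.
It also fails if it takes over 210 s, if anything falls off the work surface, if the arm or the gripper's body presses on something with over 40 N, if the wrist force passes 120 N, or if a joint passes its speed limit or range.

ROBOT

A 6-joint arm with a two-finger parallel gripper is mounted at the origin on a cart in front of the work surface, level with it; the furniture and walls round the work are solid. World frame = base frame: x ahead of the robot, y to its left, z up, the work surface at z = 0. Lengths are in m, angles in rad, forces in N, time in s.
With the tool pointing down it reaches from about 0.35 to 0.775 m from the base axis. Payload 5.5 kg.
Tool frame: the origin (TCP) lies at the very end of the fingers, on their centre line; the grasp point (between the pads) lies 19 mm behind it (env.grip_point_offset is the distance from the TCP to the grasp point, in m); z points along the fingers, y is the line along which they close (so a half turn about z gives the same grasp; the last joint's range is limited). The gripper opens to 85 mm and grips with 20 to 120 N. Pads are 22 mm wide; open, the fingers measure 114 mm over their backs; the gripper's body (76 mm by 85 mm) begins 54 mm behind the grasp point. The pads swing forward as they close: fully open they stand 13 mm farther back than shut.
Start: joints at [1.146, 0.313, 0.046, 1.304, 0, 1.431], TCP at [0.162, 0.552, 0.231] pointing down, gripper open.
Joint ranges: [-2.76, 2.76], [-0.86, 1.69], [-1.03, 1.26], [-2.2, 2.34], [-1.47, 1.5], [-3.14, 3.14]. Speed limits (rad/s): [2.57, 2.57, 3.14, 3.14, 3.14, 3.14].

INTERFACE

Orientations are given as a unit quaternion [w, x, y, z].
In Python, from workcell import sensors, imaging, workorder, env gives the robot as it stands.
- The arm moves only by the shell command python3 -m handwheel 'ROWS' [FORCE]. ROWS is JSON, a list of rows, each a list of 5 numbers: the shift along the tool's x, y, z in mm, then the turn about the tool's z in rad, then the opening, from 0 (shut) to 1 (fully open). A call has 1 to 8 rows; each row is the pose to reach, as a shift and turn from the pose commanded when the call began, along the tool's axes at that moment; what a row does not reach only later rows make up. A row lasts 1/10 s, in which the tool goes at most 50 mm and 8.59 degrees, less where a joint would pass 70% of its speed; a pose out of reach is approached as far as the arm can. A call with a gripper value outside its range is refused whole. The fingers move at their own pace and stop on an object; FORCE is the grip in N (left out, the last holds). Time passes only in rows, so rows that repeat a pose let the fingers close. It gives the time, the measured TCP pose, the force, the opening and the grip force at its end, in the units of the state.
- sensors.get_state(): the state, without advancing time (a new reading comes with each control period).
- imaging.read_camera(name): name is "scene" or "top"; returns a dict with "color" (384x512x3 uint8, blue, green, red), "z_map" (384x512 float32, m along the optical axis (not along the pixel's ray), 0 where there is no reading), "fx", "fy", "cx", "cy" (pixels), "xyz" and "rotation" of the camera in the world. Camera axes: x right, y down, z forward; pixel columns grow to the right and rows downward; lengths in m; the calibration is good to about 2 mm. A picture is of the moment at which its call begins.
- workorder.hand_in(): hands the job in; it is judged then, once.
The state is a dict: "clock": time; "joint_pos": joint angles; "qvel": joint speeds; "tau": joint torques, N m; "tcp_pos": TCP position; "orientation": TCP orientation; "wrist_force": force on the tool from outside, world axes, zero at the start; "ft_torque": the same for the moment, N m; "finger_gap": finger opening in m; "grip_force": force on a finger pad.
Only numpy, scipy, OpenCV 4.12 (cv2) and the standard library are available. Lean on these libraries where they do the work, as an engineer would, in place of code of your own. Each camera call takes 0.05 s, during which the arm holds its last target. There are 200 camera calls.

## Working session

There is one attempt and no reset: what is moved stays moved. The work goes in short steps, Python scripts to look and compute and a shell command to move; the robot and the scene stay as the last step left them, time stands still between calls to the robot, and variables do not carry over. Pictures are saved under pics/ and viewed, at most 14 in all, crops included, and the job is handed in when it is done.

```bash
ls; mkdir -p pics; cat > h.py <<'E'
import numpy as np, cv2
from workcell import sensors, imaging, workorder, env
def cam(n):
    c=imaging.read_camera(n); z=c["z_map"]; v,u=np.indices(z.shape)
    P=np.stack([(u-c["cx"])*z/c["fx"],(v-c["cy"])*z/c["fy"],z],-1)
    R=np.array(c["rotation"])
    if R.size==4:
        from scipy.spatial.transform import Rotation as Ro
        R=Ro.from_quat(np.r_[R[1:],R[0]]).as_matrix()
    W=P@R.T+np.array(c["xyz"]); W[z==0]=np.nan
    return c,W
E
python3 - <<'E'
from h import *
for n in("top","scene"):
    c,W=cam(n); cv2.imwrite(f"pics/{n}0.png",c["color"]); np.save(n+"0.npy",W); print(n,c["xyz"],c["rotation"],c["fx"])
print(sensors.get_state())
E
```

```text
pics
top [0.43090814 0.03758027 1.06821553] [-0.01133538  0.70851324 -0.70504559  0.02812854] 429.4192570565742
scene [ 0.05309412 -0.4057332   0.78797884] [-0.34024821  0.85805508 -0.36070655  0.13365407] 397.94408569521084
{'clock': 0.1, 'joint_pos': array([ 1.14639126e+00,  3.13942122e-01,  4.50698699e-02,  1.30359852e+00,
       -6.62646904e-06,  1.43117581e+00]), 'qvel': array([ 0.00042609, -0.00310943,  0.00233866,  0.00052269,  0.00056032,
        0.00068705]), 'tau': array([ 3.23704669e-03, -4.81725955e+01,  2.99243796e+01,  1.27347931e-02,
       -6.69764131e-05, -3.48278590e-06]), 'tcp_pos': array([0.16137541, 0.55140496, 0.23047918]), 'orientation': array([-2.29808089e-04,  1.41911531e-01,  9.89878991e-01, -8.05072690e-04]), 'wrist_force': array([-0.03181607, -0.07238473,  0.09145195]), 'ft_torque': array([-0.0554829 , -0.01832255, -0.0095257 ]), 'grip_force': 0.0, 'finger_gap': 0.08556073833946118}
```

View pics/top0.png

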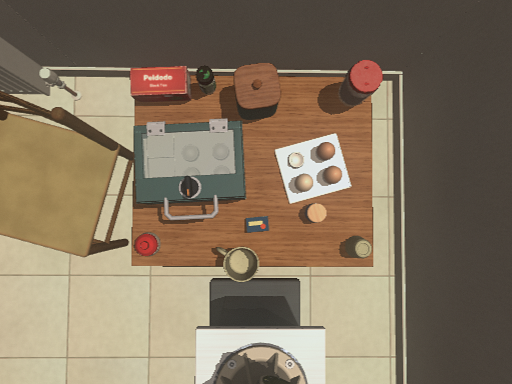

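View pics/scene0.png

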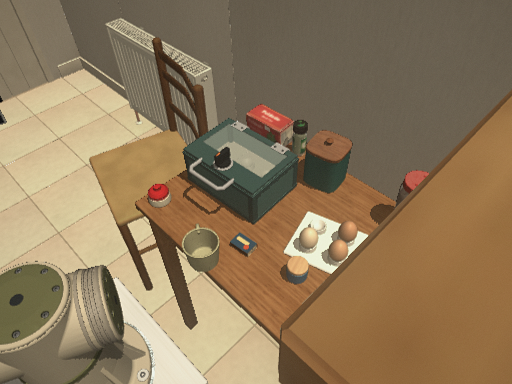

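The top view shows the box upper left (cover corners about (135,125)–(243,200), knob (190,187), rail (190,215)). The tray is at (313,168) with three eggs at (326,150), (333,175) and (304,183), and the cup at (296,160) looks empty. The salt pot is at (317,213). An unlisted pan-like object is at (240,263).

```bash
python3 - <<'E'
from h import *
W=np.load("top0.npy"); im=cv2.imread("pics/top0.png")
for n,(u,v) in dict(knob=(190,187),rail=(190,217),e1=(326,150),e2=(333,175),e3=(304,183),c0=(296,160),salt=(317,213),match=(257,225),mug=(241,263),mugrim=(226,263),mugh=(220,251),beaker=(362,248),timer=(147,244),coverglass=(200,160),frame=(215,192),chair=(115,150),tin=(257,90),red=(366,75)).items():
    p=W[v-1:v+2,u-1:u+2].reshape(-1,3); print(n,np.nanmedian(p,0).round(3))
def reg(m,name):
    n,l,s,c=cv2.connectedComponentsWithStats(m.astype(np.uint8))
    for i in range(1,n):
        if s[i,4]>25:
            p=W[l==i][:,:2]; r=cv2.minAreaRect((p*1000).astype(np.float32)); print(name,s[i,4],np.r_[r[0],r[1],r[2]].round(1), (l==i).nonzero()[1].mean().round(),(l==i).nonzero()[0].mean().round(), np.nanmedian(W[l==i][:,2]).round(3))
z=W[...,2]; x=W[...,0];y=W[...,1]
box=(x>.3)&(x<.75)&(y>.0)&(y<.4)
reg((z>.098)&(z<.118)&(x>.25)&(y>0.05)&(y<.4)&(x<.67),"cover")
reg((z>.125)&(z<.16)&(x>.25)&(y>0.05)&(y<.4)&(x<.6),"knob")
reg((z>.004)&(z<.013)&(y<0.0)&(y>-.3)&(x>.3)&(x<.65),"plate")
reg((z>.035)&(z<.08)&(y<0.02)&(x>.2)&(x<.62),"egg")
reg((z>.008)&(z<.02)&(y<0.1)&(x>.3)&(x<.42),"match")
reg((im.min(2)>175)&(y<0.0)&(y>-.3)&(x>.3)&(x<.65),"white")
E
```

```text
knob [0.487 0.157 0.15 ]
rail [0.422 0.16  0.114]
e1 [ 0.58  -0.15   0.069]
e2 [ 0.521 -0.167  0.07 ]
e3 [ 0.503 -0.098  0.07 ]
c0 [ 0.564 -0.086  0.014]
salt [ 0.433 -0.132  0.046]
match [0.403 0.01  0.017]
mug [0.31  0.048 0.008]
mugrim [0.314 0.083 0.044]
mugh [0.344 0.096 0.066]
beaker [ 0.352 -0.234  0.069]
timer [0.358 0.268 0.051]
coverglass [0.55 0.14 0.11]
frame [0.478 0.106 0.114]
chair [ 0.626  0.445 -0.27 ]
tin [0.706 0.014 0.122]
red [ 0.736 -0.226  0.147]
cover 8364 [529.7 167.4 224.4 242.9   3. ] 187.0 162.0 0.112
knob 199 [489.3 162.4  39.5  34.7  46.4] 188.0 186.0 0.152
plate 2541 [ 546.4 -127.   144.5  166.1   15.5] 311.0 168.0 0.008
egg 598 [ 4.299e+02 -6.011e+02  3.796e+02  6.400e+00  5.000e-01] 509.0 197.0 0.043
egg 264 [ 5.823e+02 -1.533e+02  4.000e+01  4.060e+01  4.000e-01] 325.0 151.0 0.062
egg 267 [ 524.8 -168.6   41.4   40.4   87.1] 332.0 174.0 0.062
egg 262 [ 505.5 -100.1   40.7   40.5    0.6] 303.0 182.0 0.062
egg 314 [ 433.9 -129.9   45.8   44.9    1.5] 316.0 212.0 0.046
egg 371 [ 351.8 -231.6   47.4   42.4    4.6] 359.0 248.0 0.068
egg 87 [314.9  14.1  11.4  54.8  89.9] 255.0 264.0 0.07
match 294 [4.028e+02 9.600e+00 3.420e+01 5.390e+01 4.000e-01] 257.0 224.0 0.016
match 130 [ 360.4 -601.     6.   118.9   89.9] 503.0 243.0 0.014
match 30 [ 366.7 -219.6    9.8   41.1   41.9] 349.0 240.0 0.015
match 223 [322.2  49.4  60.9  44.3  90. ] 241.0 258.0 0.01
white 2310 [ 545.4 -129.4  139.9  161.1   15.6] 311.0 167.0 0.008
```

```bash
python3 - <<'E'
import cv2
im=cv2.imread("pics/top0.png"); cv2.imwrite("pics/crop1.png",cv2.resize(im[100:275,125:380],None,fx=3.1,fy=3.1,interpolation=cv2.INTER_CUBIC))
E
```

```text
(no output)
```

View pics/crop1.png

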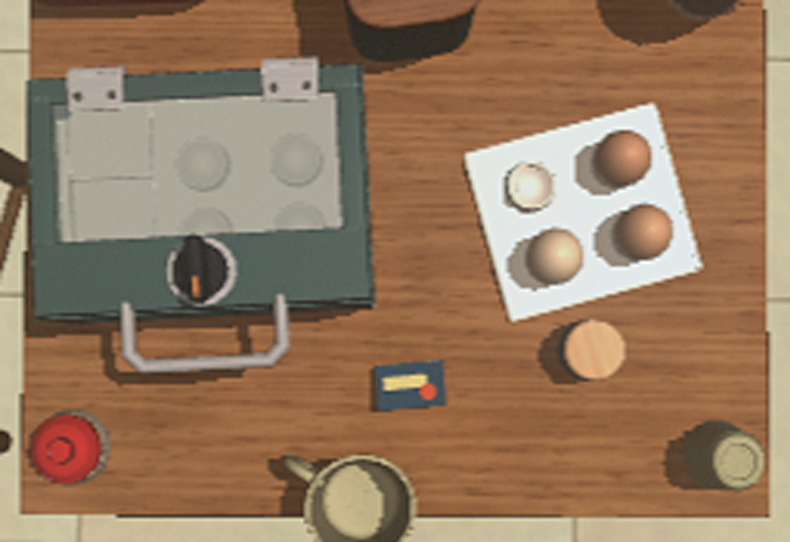

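```bash
cat >> h.py <<'E'
from scipy.spatial.transform import Rotation as Ro
def go(x,y,z,yaw):
    "rows needed to reach TCP x,y,z (m) with closing line at world yaw (deg)"
    s=sensors.get_state(); q=s["orientation"]; R=Ro.from_quat(np.r_[q[1:],q[0]]).as_matrix()
    d=R.T@(np.array([x,y,z])-s["tcp_pos"])*1000
    cy=np.degrees(np.arctan2(R[1,1],R[0,1])); a=(yaw-cy+90)%180-90
    print("clock",s["clock"],"now",s["tcp_pos"].round(4),"yaw",cy.round(2),"q",s["joint_pos"].round(2),"F",s["wrist_force"].round(1),"gap",s["finger_gap"].round(4),"| shift",d.round(1),"turn",-np.radians(a).round(3))
BOX=np.array([.548,.165]); BY=np.radians(3.0)
def box(x,y): # mm in box frame
    c,s=np.cos(BY),np.sin(BY); return BOX+np.array([c*x-s*y,s*x+c*y])/1000
E
python3 - <<'E'
from h import *
W=np.load("top0.npy");z,x,y=W[...,2],W[...,0],W[...,1]
b=(x>.3)&(x<.68)&(y>.0)&(y<.4)
k=b&(z>.147)&(z<.157); p=W[k][:,:2]; print("bar",len(p),p.mean(0),p.min(0),p.max(0),cv2.minAreaRect((p*1000).astype(np.float32)))
m=b&(z>.106)&(z<.117)&(x>.445); p=W[m][:,:2]
print("cov",cv2.minAreaRect((p*1000).astype(np.float32)))
c=np.degrees
for side in (1,-1):   # side edges: extreme y per image row
    rows=[]
    for v in np.unique(m.nonzero()[0]):
        q=W[v][m[v]]; 
        if len(q)>50: rows.append(q[np.argmax(side*q[:,1])][:2])
    r=np.array(rows)[5:-5]; f=np.polyfit(r[:,0],r[:,1],1); print("edge",side,c(np.arctan(f[0])),np.polyval(f,.548))
e=[]
for u in range(145,235):
    q=W[:,u][m[:,u]]; 
    if len(q): e.append(q[np.argmin(q[:,0])][:2])
e=np.array(e); f=np.polyfit(e[:,1],e[:,0],1); print("front",c(np.arctan(-f[0])),np.polyval(f,.165))
r=b&(z>.1)&(z<.118)&(x<.432)&(x>.40); p=W[r]; f=np.polyfit(p[:,1],p[:,0],1); print("rail",len(p),c(np.arctan(-f[0])),np.polyval(f,.159),p[:,1].min(),p[:,1].max(),p[:,2].max())
go(*box(-59,0),.2,93)
E
```

```text
bar 127 [0.4887791  0.16244333] [0.46733575 0.15589159] [0.5102166  0.16977816] ((488.8702087402344, 162.716064453125), (43.428226470947266, 12.680170059204102), 3.266298532485962)
cov ((559.4671630859375, 142.67691040039062), (229.2738494873047, 289.4317932128906), 3.331249713897705)
edge 1 3.3490854224241406 0.28518864968887736
edge -1 3.5279783588976628 0.04732555857917366
front 2.710503693404596 0.46222415671384526
rail 232 1.8404742882540037 0.4238349005441908 0.10340379429125283 0.21849974932204402 0.11786905621223331Traceback (most recent call last):
  File "<stdin>", line 20, in <module>
  File "h.py", line 18, in go
    print("clock",s["clock"],"now",s["tcp_pos"].round(4),"yaw",cy.round(2),"q",s["joint_pos"].round(2),"F",s["wrist_force"].round(1),"gap",s["finger_gap"].round(4),"| shift",d.round(1),"turn",-np.radians(a).round(3))
                                                                                                                                           ^^^^^^^^^^^^^^^^^^^^^
AttributeError: 'float' object has no attribute 'round'
```

```bash
sed -i 's/s\["finger_gap"\].round(4)/round(s["finger_gap"],4)/; s/BOX=.*/BOX=np.array([.5477,.166]); BY=np.radians(3.3)/' h.py; python3 - <<'E'
from h import *
go(*box(-59,0),.2,93.3)
E
```

```text
clock 0.1 now [0.1614 0.5514 0.2305] yaw 73.68 q [ 1.15  0.31  0.05  1.3  -0.    1.43] F [-0.  -0.1  0.1] gap 0.0856 | shift [-423.5 -281.1   30.8] turn -0.342
```

```bash
python3 -m handwheel '[[-50,-33,0,-0.1,1],[-100,-66,0,-0.2,1],[-200,-133,10,-0.342,1],[-300,-200,20,-0.342,1],[-423.5,-281,30,-0.342,1],[-423.5,-281,30,-0.342,1],[-423.5,-281,30,-0.342,1],[-423.5,-281,30,-0.342,1]]' 40; python3 -m handwheel '[[0,0,0,0,1],[0,0,0,0,1]]';python3 -c "
from h import *
go(*box(-59,0),.128,93.3)"
```

```text
clock: 0.9
tcp_pos: [0.4172, 0.2475, 0.2092]
orientation: [-0.0, -0.029, 1.0, 0.0]
wrist_force: [1.3, 0.2, 0.5]
finger_gap: 0.0853
grip_force: 0.0
clock: 1.1
tcp_pos: [0.4168, 0.2482, 0.209]
orientation: [-0.001, -0.027, 1.0, 0.0]
wrist_force: [-0.9, -0.6, -0.1]
finger_gap: 0.0857
grip_force: 0.0
clock 1.1 now [0.4168 0.2482 0.209 ] yaw 93.08 q [ 0.37  0.15 -0.22  1.2   0.    0.32] F [-0.9 -0.6 -0.1] gap 0.0857 | shift [-67.4 -89.4  80.9] turn -0.004
```

```bash
python3 -m handwheel '[[-34,-45,0,0,1],[-67.4,-89.4,0,-0.004,1],[-67.4,-89.4,0,-0.004,1],[-67.4,-89.4,20,-0.004,1],[-67.4,-89.4,45,-0.004,1],[-67.4,-89.4,65,-0.004,1],[-67.4,-89.4,80,-0.004,1],[-67.4,-89.4,80,-0.004,1]]';python3 -c "
from h import *
go(*box(-59,0),.128,93.3)
c,W=cam('scene'); cv2.imwrite('pics/s1.png',cv2.resize(c['color'][60:330,100:460],None,fx=2,fy=2))"
```

```text
clock: 1.9
tcp_pos: [0.486, 0.1654, 0.1274]
orientation: [-0.003, -0.032, 0.999, -0.0]
wrist_force: [0.1, -0.5, -0.2]
finger_gap: 0.0853
grip_force: 0.0
clock 1.9 now [0.486  0.1654 0.1274] yaw 93.66 q [ 0.17  0.26 -0.29  1.03  0.    0.11] F [ 0.1 -0.5 -0.2] gap 0.0853 | shift [-2.6 -2.9 -0.6] turn 0.006
```

View pics/s1.png

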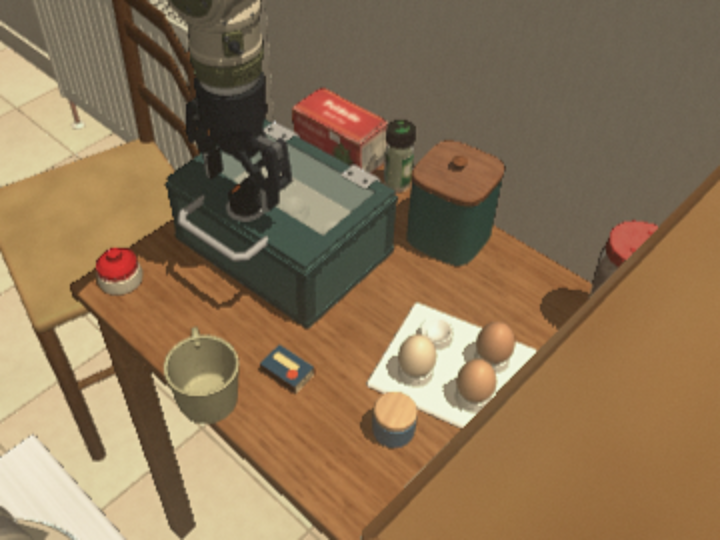

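The gripper straddles the knob (crop px (243,195)). I'll correct by about 3 mm and close.

```bash
python3 -m handwheel '[[-2.6,-2.9,0,0.006,1],[-2.6,-2.9,0,0.006,0.1],[-2.6,-2.9,0,0.006,0],[-2.6,-2.9,0,0.006,0],[-2.6,-2.9,0,0.006,0],[-2.6,-2.9,0,0.006,0],[-2.6,-2.9,0,0.006,0],[-2.6,-2.9,0,0.006,0]]' 40;python3 -c "
from h import *
go(*box(-59,0),.128,93.3)"
```

```text
clock: 2.75
tcp_pos: [0.4919, 0.1627, 0.13]
orientation: [0.0, -0.028, 1.0, 0.002]
wrist_force: [-0.6, 4.9, 1.0]
finger_gap: 0.0121
grip_force: 43.8
clock 2.75 now [0.4919 0.1627 0.13  ] yaw 93.22 q [ 0.16  0.26 -0.29  1.03  0.    0.11] F [-0.6  4.9  1. ] gap 0.0121 | shift [3.1 0.1 2. ] turn -0.001
```

```bash
python3 -m handwheel '[[0,0,0,0,0],[0,0,0,0,0]]' 40|sed -n '2p;4p';  python3 -m handwheel '[[0,0,0,0,0]]'|sed -n '2p;4p'; python3 -m handwheel '[[0,0,0,0,0]]'|sed -n '2p;4p'
```

```text
tcp_pos: [0.4919, 0.1626, 0.13]
wrist_force: [-1.3, 5.7, 1.8]
tcp_pos: [0.4919, 0.1627, 0.13]
wrist_force: [-0.4, 6.3, 1.7]
tcp_pos: [0.4919, 0.1627, 0.13]
wrist_force: [0.2, 5.7, 1.3]
```

```bash
python3 -m handwheel '[[0,0,0,0,0.4],[3,0,2,0,0.4],[3,0,2,0,0.4],[3,0,2,0,0],[3,0,2,0,0],[3,0,2,0,0],[3,0,2,0,0]]'; python3 -m handwheel '[[0,0,0,-0.15,0],[0,0,0,-0.3,0],[0,0,0,-0.45,0],[0,0,0,-0.6,0],[0,0,0,-0.75,0],[0,0,0,-0.8,0],[0,0,0,-0.8,0]]' 60; python3 -m handwheel '[[0,0,0,-0.15,0],[0,0,0,-0.3,0],[0,0,0,-0.45,0],[0,0,0,-0.6,0],[0,0,0,-0.7,0],[0,0,0,-0.77,0],[0,0,0,-0.77,0],[0,0,0,-0.77,0]]'; python3 -c "
from h import *
go(*box(-59,0),.128,3.3)"
```

```text
clock: 3.85
tcp_pos: [0.4885, 0.1625, 0.1277]
orientation: [-0.0, -0.028, 1.0, 0.002]
wrist_force: [-1.6, 5.1, -0.2]
finger_gap: 0.0121
grip_force: 41.3
clock: 4.55
tcp_pos: [0.4885, 0.1626, 0.1277]
orientation: [0.001, -0.416, 0.909, 0.002]
wrist_force: [-0.7, 7.2, 0.8]
finger_gap: 0.0119
grip_force: 63.3
clock: 5.35
tcp_pos: [0.4884, 0.1627, 0.1277]
orientation: [-0.001, 0.727, -0.687, -0.001]
wrist_force: [-1.9, 7.8, 1.2]
finger_gap: 0.012
grip_force: 63.3
clock 5.35 now [0.4884 0.1627 0.1277] yaw -176.8 q [ 0.16  0.25 -0.3   1.02  0.   -1.46] F [-1.9  7.8  1.2] gap 0.012 | shift [ 0.2 -0.4 -0.3] turn -0.002
```

```bash
python3 -m handwheel '[[0,0,0,0,0.4],[0,0,0,0,0.4],[0,0,-25,0,0.4],[0,0,-50,0,0.4],[0,0,-50,0,0.4]]'; python3 -c "
from h import *
go(*box(-125,0),.178,3.3)
c,W=cam('top'); cv2.imwrite('pics/t2.png',cv2.resize(c['color'][110:260,125:265],None,fx=4,fy=4))"
```

```text
clock: 5.85
tcp_pos: [0.4909, 0.161, 0.1808]
orientation: [-0.002, 0.726, -0.688, 0.002]
wrist_force: [-0.6, -0.1, -0.9]
finger_gap: 0.0343
grip_force: 0.0
clock 5.85 now [0.4909 0.161  0.1808] yaw -176.91 q [ 0.16  0.22 -0.21  1.14 -0.   -1.46] F [-0.6 -0.1 -0.9] gap 0.0343 | shift [-1.4 68.1  2.4] turn -0.004
```

View pics/t2.png

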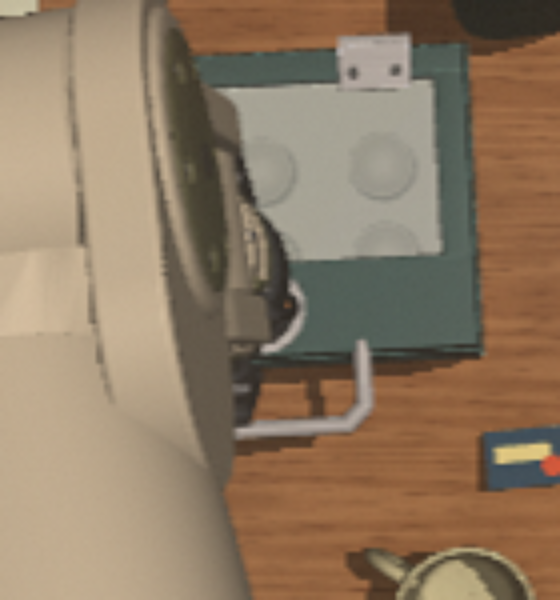

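The arm hides part of the view, but the orange mark at crop px (288,303) points to the right, so the latch is released. Next is the rail.

```bash
python3 -m handwheel '[[0,40,0,0,0.4],[0,66,0,0,0.4],[0,66,0,0,0.4],[0,66,0,0,0.4],[0,66,0,0,0.4]]'; python3 -c "
from h import *
go(*box(-125,0),.09,3.3)"
```

```text
clock: 6.4
tcp_pos: [0.4236, 0.1574, 0.1773]
orientation: [-0.0, 0.726, -0.688, 0.0]
wrist_force: [-0.3, 0.2, 1.0]
finger_gap: 0.0338
grip_force: 0.0
clock 6.4 now [0.4236 0.1574 0.1773] yaw -176.9 q [ 0.18  0.1  -0.36  1.11 -0.   -1.45] F [-0.3  0.2  1. ] gap 0.0338 | shift [-1.4  0.6 87.3] turn -0.003
```

```bash
python3 -m handwheel '[[0,0,30,0,0.4],[0,0,60,0,0.4],[0,0,80,0,0.4],[0,0,87,0,0.4],[0,0,87,0,0.4],[0,0,87,0,0.4],[0,0,87,0,0.4]]'; python3 -m handwheel '[[0,0,0,0,0],[0,0,0,0,0],[0,0,0,0,0],[0,0,0,0,0],[0,0,0,0,0]]' 35; python3 -c "
from h import *
go(*box(-125,0),.09,3.3)
for t in np.arange(.12,1.9,.12): print(round(t,2),round(210*(1-np.cos(t))+4*np.sin(t),1),round(210*np.sin(t)+4*(np.cos(t)-1),1))"
```

```text
clock: 7.1
tcp_pos: [0.424, 0.1576, 0.0917]
orientation: [-0.001, 0.726, -0.688, 0.001]
wrist_force: [-0.1, -0.1, 0.3]
finger_gap: 0.0344
grip_force: 0.0
clock: 7.6
tcp_pos: [0.4225, 0.1575, 0.0913]
orientation: [-0.0, 0.726, -0.688, -0.0]
wrist_force: [-3.2, -0.1, 5.8]
finger_gap: 0.0085
grip_force: 34.2
clock 7.6 now [0.4225 0.1575 0.0913] yaw -176.87 q [ 0.18  0.17 -0.5   0.9   0.   -1.45] F [-3.2 -0.1  5.8] gap 0.0085 | shift [-1.2 -0.5  1.3] turn -0.003
0.12 2.0 25.1
0.24 7.0 49.8
0.36 14.9 73.7
0.48 25.6 96.5
0.6 38.9 117.9
0.72 54.8 137.5
0.84 72.8 155.0
0.96 92.8 170.3
1.08 114.5 183.1
1.2 137.6 193.2
1.32 161.8 200.4
1.44 186.6 204.7
1.56 211.7 206.0
1.68 236.9 204.3
1.8 261.6 199.6
```

```bash
python3 -m handwheel '[[0,-2,-25.1,0,0],[0,-7,-49.8,0,0],[0,-14.9,-73.7,0,0],[0,-25.6,-96.5,0,0],[0,-38.9,-117.9,0,0],[0,-54.8,-137.5,0,0],[0,-72.8,-155,0,0],[0,-72.8,-155,0,0]]'; python3 -c "
from h import *
go(*box(-125+72.8,0),.0913+.155,3.3)"
```

```text
clock: 8.4
tcp_pos: [0.4945, 0.1618, 0.2489]
orientation: [-0.0, 0.726, -0.687, -0.001]
wrist_force: [-12.8, -0.6, 15.6]
finger_gap: 0.0086
grip_force: 36.4
clock 8.4 now [0.4945 0.1618 0.2489] yaw -176.85 q [ 0.16  0.2  -0.06  1.31  0.   -1.46] F [-12.8  -0.6  15.6] gap 0.0086 | shift [-1.1 -1.2  2.6] turn -0.003
```

```bash
python3 -m handwheel '[[0,-20,-15.3,0,0],[0,-41.7,-28.1,0,0],[0,-64.8,-38.2,0,0],[0,-89,-45.4,0,0],[0,-113.8,-49.7,0,0],[0,-138.9,-51,0,0],[0,-164.1,-49.3,0,0],[0,-188.8,-44.6,0,0]]'; python3 -m handwheel '[[0,0,0,0,0],[0,0,0,0,0]]'; python3 -c "
from h import *
go(*box(-125+261.6,0),.0913+.1996,3.3)
c,W=cam('scene'); cv2.imwrite('pics/s2.png',cv2.resize(c['color'][20:290,100:460],None,fx=2,fy=2))"
```

```text
clock: 9.2
tcp_pos: [0.6843, 0.173, 0.2915]
orientation: [-0.001, 0.726, -0.687, -0.0]
wrist_force: [-1.6, 3.6, 2.1]
finger_gap: 0.0085
grip_force: 38.5
clock: 9.4
tcp_pos: [0.6855, 0.1728, 0.2902]
orientation: [-0.002, 0.726, -0.687, 0.0]
wrist_force: [1.4, 4.7, 1.5]
finger_gap: 0.0082
grip_force: 39.1
clock 9.4 now [0.6855 0.1728 0.2902] yaw -176.85 q [ 0.13  0.6   0.64  1.61  0.   -1.49] F [1.4 4.7 1.5] gap 0.0082 | shift [-1.1  1.4 -0.7] turn -0.003
```

View pics/s2.png

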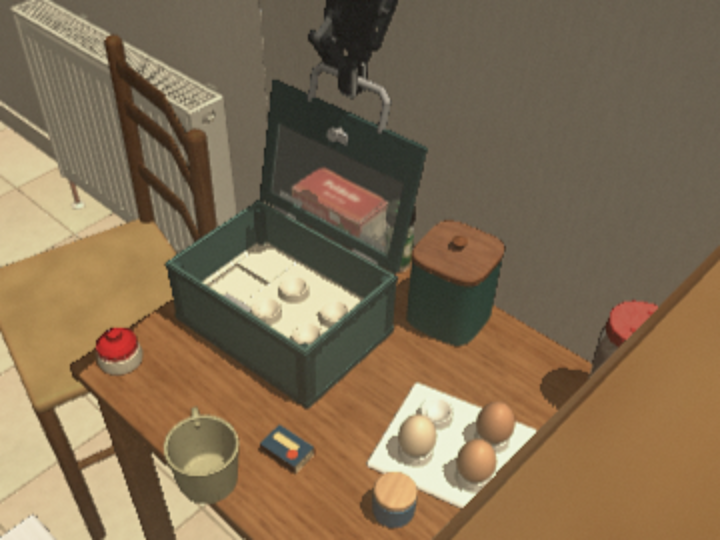

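```bash
python3 -m handwheel '[[0,0,0,0,0.4],[0,0,0,0,0.4],[0,0,-25,0,0.4],[0,0,-50,0,0.4],[0,40,-60,0,0.4],[0,80,-60,0,0.4],[0,120,-60,0,0.4],[0,120,-60,0,0.4]]'; python3 -m handwheel '[[0,0,0,0,0.68],[0,0,0,0,0.68]]'; python3 -c "
from h import *
go(.5065,-.1005,.2,105.5)"
```

```text
clock: 10.25
tcp_pos: [0.5574, 0.1644, 0.3502]
orientation: [0.003, 0.726, -0.687, -0.002]
wrist_force: [0.1, -0.5, 0.0]
finger_gap: 0.0344
grip_force: 0.0
clock: 10.45
tcp_pos: [0.5648, 0.1649, 0.3507]
orientation: [-0.001, 0.726, -0.688, 0.001]
wrist_force: [0.6, 0.4, -0.2]
finger_gap: 0.0578
grip_force: 0.0
clock 10.45 now [0.5648 0.1649 0.3507] yaw -176.9 q [ 0.15  0.34  0.38  1.6  -0.   -1.48] F [ 0.6  0.4 -0.2] gap 0.0578 | shift [261.8  72.8 150.6] turn 1.354
```

```bash
python3 -m handwheel '[[50,14,0,0.15,0.68],[100,28,20,0.3,0.68],[150,42,50,0.45,0.68],[200,56,80,0.6,0.68],[250,70,110,0.75,0.68],[261.8,72.8,130,0.9,0.68],[261.8,72.8,130,1.05,0.68],[261.8,72.8,130,1.2,0.68]]'; python3 -m handwheel '[[0,0,0,0.154,0.68],[0,0,0,0.154,0.68],[0,0,0,0.154,0.68]]'; python3 - <<'E'
from h import *
go(.5065,-.1005,.1,105.5)
c,W=cam("top"); cv2.imwrite("pics/t3.png",cv2.resize(c["color"][100:260,125:380],None,fx=3,fy=3))
z,x,y=W[...,2],W[...,0],W[...,1]
def insert_pts(): 
    m=(z>.044)&(z<.060)&(x>.47)&(x<.63)&(y>.06)&(y<.28)
    n,l,s,ce=cv2.connectedComponentsWithStats(m.astype(np.uint8))
    for i in range(1,n):
        if s[i,4]>20: p=W[l==i]; print(s[i,4],((p.min(0)+p.max(0))/2).round(4),(p.max(0)-p.min(0)).round(3))
insert_pts()
for k in [(-26,-68),(-26,4),(28,-68),(28,4),(-10,76)]: print(k,box(*k).round(4))
E
```

```text
clock: 11.25
tcp_pos: [0.5056, -0.1027, 0.218]
orientation: [-0.001, -0.206, 0.979, 0.001]
wrist_force: [0.7, 0.0, 1.2]
finger_gap: 0.0583
grip_force: 0.0
clock: 11.55
tcp_pos: [0.5066, -0.1008, 0.22]
orientation: [0.0, -0.137, 0.991, -0.0]
wrist_force: [1.3, 0.9, 0.5]
finger_gap: 0.0581
grip_force: 0.0
clock 11.55 now [ 0.5066 -0.1008  0.22  ] yaw 105.71 q [-0.35  0.2  -0.13  1.24 -0.   -0.63] F [1.3 0.9 0.5] gap 0.0581 | shift [1.0e-01 4.0e-01 1.2e+02] turn 0.004
85 [0.6201 0.211  0.052 ] [0.019 0.136 0.016]
172 [0.5791 0.0996 0.0506] [0.038 0.038 0.013]
179 [0.5748 0.1707 0.0494] [0.036 0.037 0.011]
177 [0.5211 0.1677 0.0502] [0.038 0.038 0.012]
174 [0.5252 0.0966 0.0497] [0.036 0.038 0.011]
(-26, -68) [0.5257 0.0966]
(-26, 4) [0.5215 0.1685]
(28, -68) [0.5796 0.0997]
(28, 4) [0.5754 0.1716]
(-10, 76) [0.5333 0.2413]
```

View pics/t3.png

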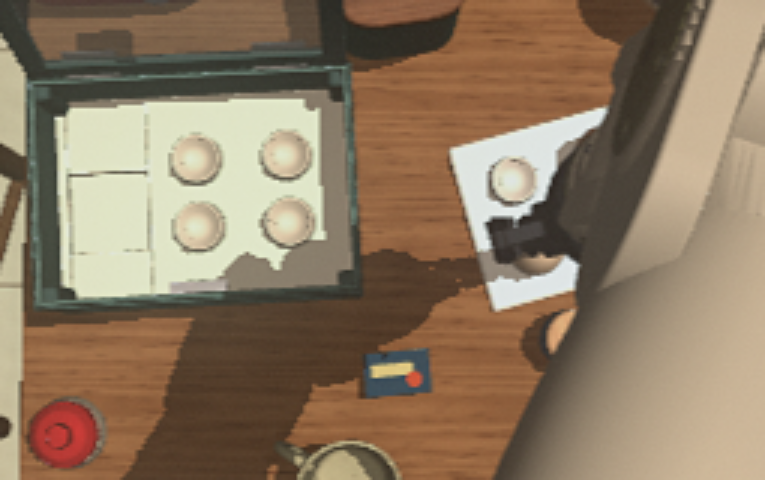

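The cups (crop px (195,158), (286,154), (198,225), (288,221)) match the box model to 1 mm. Now the first egg.

```bash
python3 -m handwheel '[[0,0,40,0,0.68],[0,0,85,0,0.68],[0,0,120,0,0.68],[0,0,150,0,0.68],[0,0,175,0,0.68],[0,0,192,0,0.68],[0,0,200,0,0.68],[0,0,200,0,0.68]]'; python3 -m handwheel '[[0,0,0,0,0.68],[0,0,0,0,0.3],[0,0,0,0,0.3],[0,0,0,0,0.3],[0,0,0,0,0.3],[0,0,0,0,0.3]]' 25;  python3 -m handwheel '[[0,0,-10,0,0.3],[0,0,-40,0,0.3],[0,0,-80,0,0.3],[0,0,-120,0,0.3],[0,0,-160,0,0.3],[0,0,-180,0,0.3],[0,0,-180,0,0.3],[0,0,-180,0,0.3]]'; python3 -c "
from h import *
go(*box(28,-68),.2,93.3)"
```

```text
clock: 12.4
tcp_pos: [0.5053, -0.0999, 0.0192]
orientation: [-0.001, -0.136, 0.991, 0.0]
wrist_force: [-0.3, 0.0, 0.2]
finger_gap: 0.0583
grip_force: 0.0
clock: 13.0
tcp_pos: [0.507, -0.1011, 0.0214]
orientation: [0.001, -0.135, 0.991, -0.001]
wrist_force: [0.6, -2.9, 5.0]
finger_gap: 0.043
grip_force: 18.6
clock: 13.8
tcp_pos: [0.5055, -0.0999, 0.2001]
orientation: [0.0, -0.135, 0.991, 0.0]
wrist_force: [-0.6, 0.6, -1.2]
finger_gap: 0.0423
grip_force: 25.5
clock 13.8 now [ 0.5055 -0.0999  0.2001] yaw 105.55 q [-0.35  0.21 -0.17  1.19  0.   -0.62] F [-0.6  0.6 -1.2] gap 0.0423 | shift [-124.9  172.5    0.2] turn 0.214
```

```bash
python3 -m handwheel '[[-20,25,0,0.03,0.3],[-45,62,0,0.08,0.3],[-75,100,0,0.12,0.3],[-100,140,0,0.17,0.3],[-118,163,0,0.214,0.3],[-124.9,172.5,0,0.214,0.3],[-124.9,172.5,0,0.214,0.3],[-124.9,172.5,0,0.214,0.3]]'; python3 -c "
from h import *
go(*box(28,-68),.05,93.3)"
```

```text
clock: 14.6
tcp_pos: [0.5789, 0.0986, 0.199]
orientation: [-0.001, -0.029, 1.0, -0.0]
wrist_force: [-0.8, -0.2, -1.3]
finger_gap: 0.0424
grip_force: 25.6
clock 14.6 now [0.5789 0.0986 0.199 ] yaw 93.3 q [ 0.03  0.35  0.02  1.24 -0.   -0.03] F [-0.8 -0.2 -1.3] gap 0.0424 | shift [ -1.1   1.1 149. ] turn -0.0
```

```bash
python3 -m handwheel '[[-1,1,40,0,0.3],[-1,1,80,0,0.3],[-1,1,110,0,0.3],[-1,1,130,0,0.3],[-1,1,142,0,0.3],[-1,1,148,0,0.3],[-1,1,148,0,0.3],[-1,1,148,0,0.3]]';python3 -m handwheel '[[0,0,0,0,0.55],[0,0,0,0,0.62],[0,0,0,0,0.62],[0,0,0,0,0.62],[0,0,-30,0,0.62],[0,0,-70,0,0.62],[0,0,-110,0,0.62],[0,0,-150,0,0.68]]'; python3 -c "
from h import *
go(.526,-.1695,.2,105.5)"
```

```text
clock: 15.4
tcp_pos: [0.5825, 0.0994, 0.058]
orientation: [0.003, -0.028, 1.0, -0.0]
wrist_force: [-8.4, 5.3, 26.5]
finger_gap: 0.0426
grip_force: 34.0
clock: 16.2
tcp_pos: [0.5805, 0.0991, 0.2045]
orientation: [0.001, -0.028, 1.0, -0.0]
wrist_force: [0.1, 0.6, -0.1]
finger_gap: 0.0577
grip_force: 0.0
clock 16.2 now [0.5805 0.0991 0.2045] yaw 93.19 q [ 0.03  0.35  0.03  1.25 -0.   -0.02] F [ 0.1  0.6 -0.1] gap 0.0577 | shift [  69.4 -265.1    4.5] turn -0.215
```

Contact came about 7 mm early. I'll move to above the next egg and check from the camera.

```bash
python3 -m handwheel '[[13,-50,0,-0.05,0.68],[26,-100,0,-0.1,0.68],[39,-150,0,-0.15,0.68],[52,-200,0,-0.2,0.68],[65,-250,0,-0.215,0.68],[69.4,-265,0,-0.215,0.68],[69.4,-265,0,-0.215,0.68],[69.4,-265,0,-0.215,0.68]]'; cat > eggs.py <<'E'
from h import *
import sys
c,W=cam("top"); z,x,y=W[...,2],W[...,0],W[...,1]
m=(z>.06)&(z<.1)&(x>.48)&(x<.605)&(y>.07)&(y<.2)
n,l,s,ce=cv2.connectedComponentsWithStats(m.astype(np.uint8))
for i in range(1,n):
    if s[i,4]>15:
        p=W[l==i]; A=np.c_[2*p,np.ones(len(p))]; f=np.linalg.lstsq(A,(p**2).sum(1),rcond=None)[0]
        print("egg",s[i,4],"top",p[np.argmax(p[:,2])].round(4),"mid",((p.min(0)+p.max(0))/2).round(4),"sphere",f[:3].round(4))
for i,k in enumerate([(-26,-68),(-26,4),(28,-68),(28,4)]): print(i,box(*k).round(4))
cv2.imwrite(sys.argv[1],cv2.resize(c["color"][100:240,125:265],None,fx=4,fy=4))
E
python3 -c "
from h import *
go(.526,-.1695,.1,105.5)"; python3 eggs.py pics/t4.png
```

```text
clock: 17.0
tcp_pos: [0.526, -0.1693, 0.2026]
orientation: [0.0, -0.134, 0.991, -0.0]
wrist_force: [0.3, -0.3, 0.7]
finger_gap: 0.058
grip_force: 0.0
clock 17.0 now [ 0.526  -0.1693  0.2026] yaw 105.43 q [-0.46  0.28 -0.07  1.22  0.   -0.73] F [ 0.3 -0.3  0.7] gap 0.058 | shift [ 1.000e-01 -1.000e-01  1.026e+02] turn -0.001
egg 246 top [0.5786 0.1033 0.1   ] mid [0.5781 0.1002 0.0833] sphere [0.5778 0.0999 0.0794]
0 [0.5257 0.0966]
1 [0.5215 0.1685]
2 [0.5796 0.0997]
3 [0.5754 0.1716]
```

View pics/t4.png

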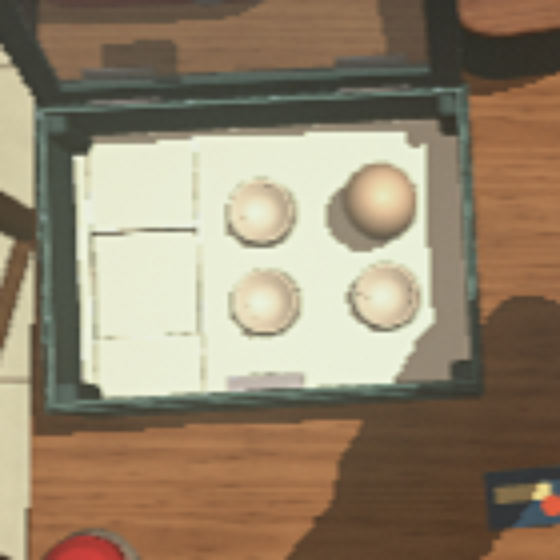

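The egg is seated in cup 2 (crop px (380,200)), upright and centred within 2 mm. Second egg.

```bash
python3 -m handwheel '[[0,0,40,0,0.68],[0,0,80,0,0.68],[0,0,115,0,0.68],[0,0,145,0,0.68],[0,0,165,0,0.68],[0,0,177,0,0.68],[0,0,182,0,0.68],[0,0,182,0,0.68]]'; python3 -m handwheel '[[0,0,0,0,0.68],[0,0,0,0,0.3],[0,0,0,0,0.3],[0,0,0,0,0.3],[0,0,0,0,0.3],[0,0,0,0,0.3]]' 25;  python3 -m handwheel '[[0,0,-10,0,0.3],[0,0,-40,0,0.3],[0,0,-80,0,0.3],[0,0,-120,0,0.3],[0,0,-160,0,0.3],[0,0,-180,0,0.3],[0,0,-180,0,0.3],[0,0,-180,0,0.3]]'; python3 -c "
from h import *
go(*box(-26,-68),.2,93.3)"
```

```text
clock: 17.85
tcp_pos: [0.5269, -0.1675, 0.0202]
orientation: [-0.0, -0.136, 0.991, 0.0]
wrist_force: [-0.2, -0.8, 0.1]
finger_gap: 0.0577
grip_force: 0.0
clock: 18.45
tcp_pos: [0.5282, -0.1698, 0.0218]
orientation: [0.001, -0.135, 0.991, -0.002]
wrist_force: [-0.3, -5.1, 5.5]
finger_gap: 0.0424
grip_force: 25.3
clock: 19.25
tcp_pos: [0.5263, -0.1675, 0.2]
orientation: [0.0, -0.136, 0.991, 0.0]
wrist_force: [-0.9, 0.8, -0.8]
finger_gap: 0.0424
grip_force: 25.6
clock 19.25 now [ 0.5263 -0.1675  0.2   ] yaw 105.61 q [-0.45  0.28 -0.08  1.21  0.   -0.73] F [-0.9  0.8 -0.8] gap 0.0424 | shift [-7.040e+01  2.546e+02  2.000e-01] turn 0.215
```

```bash
python3 -m handwheel '[[-7,25,0,0.03,0.3],[-18,65,0,0.08,0.3],[-30,110,0,0.12,0.3],[-43,155,0,0.17,0.3],[-56,200,0,0.215,0.3],[-65,235,0,0.215,0.3],[-70.4,254.6,0,0.215,0.3],[-70.4,254.6,0,0.215,0.3]]'; python3 -m handwheel '[[0,0,0,0,0.3],[0,0,0,0,0.3]]'; python3 -c "
from h import *
go(*box(-26,-68),.056,93.3)"
```

```text
clock: 20.05
tcp_pos: [0.5241, 0.0988, 0.1979]
orientation: [-0.002, -0.031, 1.0, 0.001]
wrist_force: [-0.4, -0.4, -0.5]
finger_gap: 0.0425
grip_force: 25.7
clock: 20.25
tcp_pos: [0.5254, 0.0953, 0.1991]
orientation: [-0.001, -0.028, 1.0, -0.0]
wrist_force: [0.3, -0.7, -0.9]
finger_gap: 0.0423
grip_force: 25.7
clock 20.25 now [0.5254 0.0953 0.1991] yaw 93.23 q [ 0.03  0.25 -0.12  1.2  -0.   -0.03] F [ 0.3 -0.7 -0.9] gap 0.0423 | shift [ -0.6   1.3 143.1] turn -0.001
```

```bash
python3 -m handwheel '[[-0.6,1.3,40,0,0.3],[-0.6,1.3,80,0,0.3],[-0.6,1.3,110,0,0.3],[-0.6,1.3,130,0,0.3],[-0.6,1.3,138,0,0.3],[-0.6,1.3,142,0,0.3],[-0.6,1.3,142,0,0.3],[-0.6,1.3,142,0,0.3]]'; python3 -m handwheel '[[0,0,0,0,0.3],[0,0,2,0,0.3],[0,0,2,0,0.3]]'
```

```text
clock: 21.05
tcp_pos: [0.5276, 0.097, 0.0592]
orientation: [0.001, -0.028, 1.0, 0.0]
wrist_force: [0.7, -0.3, -0.0]
finger_gap: 0.0426
grip_force: 25.7
clock: 21.35
tcp_pos: [0.5277, 0.0971, 0.0578]
orientation: [0.001, -0.028, 1.0, -0.0]
wrist_force: [-2.7, 0.4, 8.5]
finger_gap: 0.0428
grip_force: 28.6
```

```bash
python3 -m handwheel '[[1.5,0,0,0,0.55],[1.5,0,0,0,0.62],[1.5,0,0,0,0.62],[1.5,0,0,0,0.62],[1.5,0,-30,0,0.62],[1.5,0,-70,0,0.62],[1.5,0,-110,0,0.62],[1.5,0,-145,0,0.68]]'; python3 -m handwheel '[[0,0,0,0,0.68],[0,0,0,0,0.68]]'; python3 -c "
from h import *
go(.5832,-.154,.2,105.5)"
```

```text
clock: 22.15
tcp_pos: [0.5254, 0.0974, 0.2035]
orientation: [0.001, -0.029, 1.0, 0.0]
wrist_force: [0.4, -0.3, -0.1]
finger_gap: 0.058
grip_force: 0.0
clock: 22.35
tcp_pos: [0.5259, 0.0974, 0.2022]
orientation: [0.001, -0.029, 1.0, 0.0]
wrist_force: [-0.9, -0.2, -0.6]
finger_gap: 0.058
grip_force: 0.0
clock 22.35 now [0.5259 0.0974 0.2022] yaw 93.28 q [ 0.03  0.24 -0.12  1.2   0.   -0.02] F [-0.9 -0.2 -0.6] gap 0.058 | shift [ -42.8 -254.2    2.3] turn -0.213
```

```bash
python3 -m handwheel '[[-8,-50,0,-0.05,0.68],[-17,-100,0,-0.1,0.68],[-25,-150,0,-0.15,0.68],[-34,-200,0,-0.2,0.68],[-41,-240,0,-0.213,0.68],[-42.8,-254,0,-0.213,0.68],[-42.8,-254,0,-0.213,0.68],[-42.8,-254,0,-0.213,0.68]]'; python3 -m handwheel '[[0,0,0,0,0.68]]' >/dev/null; python3 eggs.py pics/t5.png; python3 -c "
from h import *
go(.5832,-.154,.0205,105.5)"
```

```text
clock: 23.15
tcp_pos: [0.5813, -0.153, 0.1998]
orientation: [-0.001, -0.135, 0.991, 0.001]
wrist_force: [0.6, 0.4, 0.0]
finger_gap: 0.0583
grip_force: 0.0
egg 252 top [0.5718 0.1032 0.0998] mid [0.578  0.1002 0.0831] sphere [0.5779 0.0996 0.0793]
egg 253 top [0.5218 0.0982 0.1   ] mid [0.5249 0.0974 0.0835] sphere [0.5256 0.0964 0.0792]
0 [0.5257 0.0966]
1 [0.5215 0.1685]
2 [0.5796 0.0997]
3 [0.5754 0.1716]
clock 23.3 now [ 0.5819 -0.152   0.2009] yaw 105.6 q [-0.39  0.37  0.06  1.26  0.   -0.66] F [-0.8  0.4  0.8] gap 0.058 | shift [ -0.8  -2.4 180.4] turn 0.002
```

Both eggs are seated. Third egg now.

```bash
python3 -m handwheel '[[-0.8,-2,40,0,0.68],[-0.8,-2,80,0,0.68],[-0.8,-2,115,0,0.68],[-0.8,-2,145,0,0.68],[-0.8,-2,165,0,0.68],[-0.8,-2,175,0,0.68],[-0.8,-2,180,0,0.68],[-0.8,-2,180,0,0.68]]'; python3 -m handwheel '[[0,0,0,0,0.68],[0,0,0,0,0.3],[0,0,0,0,0.3],[0,0,0,0,0.3],[0,0,0,0,0.3],[0,0,0,0,0.3]]' 25;  python3 -m handwheel '[[0,0,-10,0,0.3],[0,0,-40,0,0.3],[0,0,-80,0,0.3],[0,0,-120,0,0.3],[0,0,-160,0,0.3],[0,0,-180,0,0.3],[0,0,-180,0,0.3],[0,0,-180,0,0.3]]'; python3 -c "
from h import *
go(*box(-26,4),.2,93.3)"
```

```text
clock: 24.1
tcp_pos: [0.5838, -0.1549, 0.0214]
orientation: [0.0, -0.135, 0.991, -0.0]
wrist_force: [0.0, -0.5, 0.5]
finger_gap: 0.058
grip_force: 0.0
clock: 24.7
tcp_pos: [0.5842, -0.1544, 0.0227]
orientation: [0.001, -0.135, 0.991, 0.001]
wrist_force: [-0.5, 4.6, 5.5]
finger_gap: 0.0424
grip_force: 24.6
clock: 25.5
tcp_pos: [0.5838, -0.1558, 0.2018]
orientation: [0.001, -0.135, 0.991, -0.0]
wrist_force: [-0.4, -0.2, -1.7]
finger_gap: 0.0426
grip_force: 25.6
clock 25.5 now [ 0.5838 -0.1558  0.2018] yaw 105.46 q [-0.39  0.38  0.07  1.26 -0.   -0.66] F [-0.4 -0.2 -1.7] gap 0.0426 | shift [-26.5 329.2   1.4] turn 0.212
```

```bash
python3 -m handwheel '[[-2,25,0,0.03,0.3],[-5,65,0,0.08,0.3],[-9,110,0,0.12,0.3],[-12,155,0,0.17,0.3],[-16,200,0,0.212,0.3],[-20,245,0,0.212,0.3],[-23,290,0,0.212,0.3],[-26.5,329.2,0,0.212,0.3]]'; python3 -m handwheel '[[0,0,0,0,0.3],[0,0,0,0,0.3],[0,0,0,0,0.3]]'; python3 -c "
from h import *
go(*box(-26,4),.058,93.3)"
```

```text
clock: 26.3
tcp_pos: [0.5192, 0.1705, 0.1992]
orientation: [-0.002, -0.029, 1.0, -0.0]
wrist_force: [1.5, -0.2, -0.3]
finger_gap: 0.0429
grip_force: 25.6
clock: 26.6
tcp_pos: [0.5208, 0.168, 0.2]
orientation: [-0.001, -0.029, 1.0, -0.0]
wrist_force: [0.3, 1.0, -1.3]
finger_gap: 0.0422
grip_force: 25.7
clock 26.6 now [0.5208 0.168  0.2   ] yaw 93.3 q [ 0.17  0.27 -0.09  1.21 -0.    0.11] F [ 0.3  1.  -1.3] gap 0.0422 | shift [ -1.    0.5 142. ] turn -0.0
```

```bash
python3 -m handwheel '[[0,0.5,40,0,0.3],[0,0.5,80,0,0.3],[0,0.5,110,0,0.3],[0,0.5,130,0,0.3],[0,0.5,138,0,0.3],[0,0.5,142,0,0.3],[0,0.5,142,0,0.3],[0,0.5,142,0,0.3]]'; python3 -m handwheel '[[0,0,0,0,0.3],[0,0,2,0,0.3],[0,0,2,0,0.3]]'
```

```text
clock: 27.4
tcp_pos: [0.5223, 0.1692, 0.0603]
orientation: [0.001, -0.029, 1.0, 0.0]
wrist_force: [0.6, 0.6, -0.4]
finger_gap: 0.0422
grip_force: 25.7
clock: 27.7
tcp_pos: [0.5214, 0.1695, 0.0574]
orientation: [0.0, -0.029, 1.0, 0.0]
wrist_force: [-0.6, -0.8, -0.4]
finger_gap: 0.0424
grip_force: 25.7
```

```bash
python3 -m handwheel '[[0,0,2,0,0.3],[0,0,3,0,0.3]]'; python3 -m handwheel '[[0,0,1,0,0.3],[0,0,2,0,0.3]]'
```

```text
clock: 27.9
tcp_pos: [0.5211, 0.1694, 0.054]
orientation: [-0.0, -0.029, 1.0, 0.0]
wrist_force: [-0.2, 1.0, -0.5]
finger_gap: 0.0425
grip_force: 25.7
clock: 28.1
tcp_pos: [0.5217, 0.1692, 0.0528]
orientation: [0.001, -0.029, 1.0, -0.0]
wrist_force: [-2.7, -1.1, 11.1]
finger_gap: 0.0426
grip_force: 26.5
```

Contact. Release, lift, and go look at the salt pot.

```bash
python3 -m handwheel '[[0,0,0,0,0.55],[0,0,0,0,0.62],[0,0,0,0,0.62],[0,0,0,0,0.62],[0,0,-30,0,0.62],[0,0,-70,0,0.62],[0,0,-110,0,0.62],[0,0,-145,0,0.68]]'; cat > salt.py <<'E'
from h import *
c,W=cam("top"); z,x,y=W[...,2],W[...,0],W[...,1]
m=(z>.038)&(z<.052)&(x>.33)&(x<.48)&(y>-.205)&(y<.05)
n,l,s,ce=cv2.connectedComponentsWithStats(m.astype(np.uint8))
for i in range(1,n):
    if s[i,4]>40: p=W[l==i]; print("salt",s[i,4],((p.min(0)+p.max(0))/2).round(4),(p.max(0)-p.min(0)).round(3))
E
python3 salt.py; python3 eggs.py pics/t6.png; python3 -c "
from h import *
go(.434,-.130,.2,93.3)"
```

```text
clock: 28.9
tcp_pos: [0.5213, 0.1693, 0.1991]
orientation: [0.0, -0.029, 1.0, 0.0]
wrist_force: [0.8, 0.4, -0.2]
finger_gap: 0.0577
grip_force: 0.0
salt 303 [ 0.4016 -0.1269  0.0455] [0.043 0.046 0.011]
egg 249 top [0.5809 0.1056 0.0999] mid [0.578  0.1002 0.0827] sphere [0.5779 0.0996 0.0794]
egg 254 top [0.524  0.1005 0.1   ] mid [0.525  0.0975 0.0838] sphere [0.5256 0.0963 0.0786]
egg 154 top [0.5123 0.1702 0.0999] mid [0.5145 0.167  0.0829] sphere [0.5213 0.1686 0.0788]
0 [0.5257 0.0966]
1 [0.5215 0.1685]
2 [0.5796 0.0997]
3 [0.5754 0.1716]
clock 29.0 now [0.5243 0.1699 0.2027] yaw 93.34 q [ 0.17  0.27 -0.09  1.21  0.    0.11] F [-0.6  0.5  0.1] gap 0.0581 | shift [ 107.6 -294.2    1.3] turn 0.001
```

```bash
python3 -m handwheel '[[13,-40,0,0.15,1],[26,-80,0,0.3,1],[40,-120,0,0.45,1],[55,-160,0,0.6,1],[75,-200,0,0.75,1],[95,-240,0,0.9,1],[115,-275,0,1.05,1],[138,-294,0,1.2,1]]'; python3 -m handwheel '[[0,0,0,0.15,1],[0,0,0,0.3,1],[0,0,0,0.37,1],[0,0,0,0.37,1],[0,0,0,0.37,1]]'; python3 salt.py; python3 -c "
from h import *
go(.4016,-.127,.022,3.3)
c,W=cam('scene'); cv2.imwrite('pics/s7.png',cv2.resize(c['color'][60:330,120:480],None,fx=2,fy=2))"
```

```text
clock: 29.8
tcp_pos: [0.3998, -0.1344, 0.1964]
orientation: [0.0, 0.544, 0.839, -0.0]
wrist_force: [0.4, 0.3, -1.3]
finger_gap: 0.0856
grip_force: 0.0
clock: 30.3
tcp_pos: [0.4003, -0.1321, 0.1966]
orientation: [-0.0, 0.685, 0.728, -0.0]
wrist_force: [-0.0, -0.1, -0.1]
finger_gap: 0.0856
grip_force: 0.0
salt 293 [ 0.4017 -0.1255  0.0452] [0.043 0.043 0.012]
clock 30.35 now [ 0.4004 -0.1321  0.1967] yaw 3.47 q [-0.51  0.03 -0.38  1.16  0.    1.  ] F [-0.5  0.  -0.5] gap 0.0853 | shift [  4.9   1.6 174.7] turn 0.003
```

View pics/s7.png

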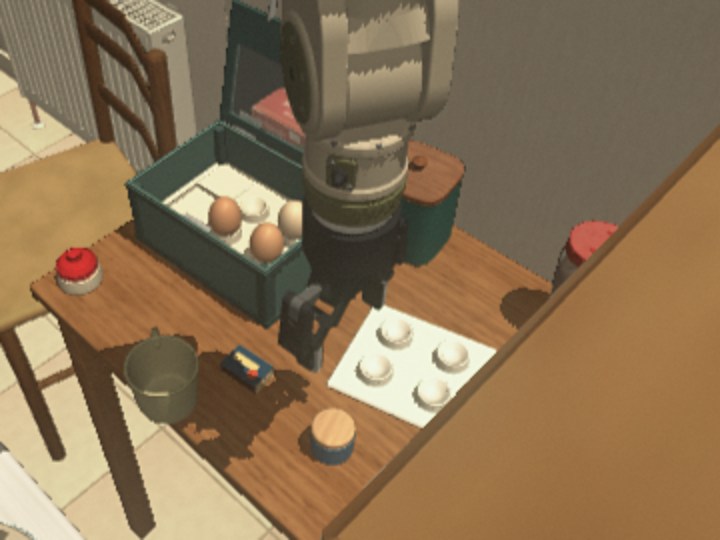

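Three eggs sit in the box, and the tray is empty. The pot is at crop px (333,435), knocked about 3 cm towards the front; its new position has been measured.

```bash
python3 -m handwheel '[[4.9,1,40,0,1],[4.9,1,80,0,1],[4.9,1,115,0,1],[4.9,1,140,0,1],[4.9,1,158,0,1],[4.9,1,170,0,1],[4.9,1,174,0,1],[4.9,1,174,0,1]]'; python3 -m handwheel '[[0,0,0,0,1],[0,0,0,0,0.4],[0,0,0,0,0.4],[0,0,0,0,0.4],[0,0,0,0,0.4],[0,0,0,0,0.4],[0,0,0,0,0.4]]' 30;  python3 -m handwheel '[[0,0,-10,0,0.4],[0,0,-40,0,0.4],[0,0,-80,0,0.4],[0,0,-120,0,0.4],[0,0,-160,0,0.4],[0,0,-180,0,0.4],[0,0,-180,0,0.4],[0,0,-180,0,0.4]]'; python3 -c "
from h import *
go(*box(-10,76),.2,3.3)"
```

```text
clock: 31.2
tcp_pos: [0.401, -0.127, 0.0227]
orientation: [-0.001, 0.686, 0.728, -0.0]
wrist_force: [-0.6, 0.2, 0.9]
finger_gap: 0.0851
grip_force: 0.0
clock: 31.9
tcp_pos: [0.4017, -0.1275, 0.0238]
orientation: [0.001, 0.686, 0.728, 0.0]
wrist_force: [-0.1, 0.9, 5.3]
finger_gap: 0.0469
grip_force: 30.3
clock: 32.7
tcp_pos: [0.4011, -0.1272, 0.203]
orientation: [0.0, 0.686, 0.728, 0.0]
wrist_force: [0.1, 0.6, -1.6]
finger_gap: 0.0466
grip_force: 31.5
clock 32.7 now [ 0.4011 -0.1272  0.203 ] yaw 3.38 q [-0.5   0.03 -0.37  1.17  0.    1.01] F [ 0.1  0.6 -1.6] gap 0.0466 | shift [360.1 153.7   3. ] turn 0.001
```

```bash
python3 -m handwheel '[[25,11,0,0,0.4],[70,30,0,0,0.4],[115,49,0,0,0.4],[160,68,0,0,0.4],[205,87,0,0,0.4],[250,107,0,0,0.4],[295,126,0,0,0.4],[335,143,0,0,0.4]]'; python3 -m handwheel '[[25,10.7,0,0,0.4],[25,10.7,0,0,0.4],[25,10.7,0,0,0.4],[25,10.7,0,0,0.4]]'; python3 -c "
from h import *
go(*box(-10,76),.053,3.3)"
```

```text
clock: 33.5
tcp_pos: [0.5233, 0.2177, 0.2005]
orientation: [-0.001, 0.686, 0.728, -0.002]
wrist_force: [0.6, -1.1, -0.6]
finger_gap: 0.0472
grip_force: 31.5
clock: 33.9
tcp_pos: [0.5324, 0.2401, 0.2018]
orientation: [-0.001, 0.686, 0.727, -0.001]
wrist_force: [0.6, -0.6, -2.0]
finger_gap: 0.0471
grip_force: 31.5
clock 33.9 now [0.5324 0.2401 0.2018] yaw 3.34 q [ 0.29  0.34  0.02  1.25 -0.    1.8 ] F [ 0.6 -0.6 -2. ] gap 0.0471 | shift [  1.3   1.4 148.8] turn 0.001
```

```bash
python3 -m handwheel '[[1,1,40,0,0.4],[1,1,80,0,0.4],[1,1,110,0,0.4],[1,1,130,0,0.4],[1,1,138,0,0.4],[1,1,144,0,0.4],[1,1,147,0,0.4],[1,1,147,0,0.4]]'; python3 -m handwheel '[[0,0,1,0,0.4],[0,0,2,0,0.4]]'; python3 -c "
from h import *
go(*box(-10,76),.053,3.3)"
```

```text
clock: 34.7
tcp_pos: [0.535, 0.2421, 0.0569]
orientation: [0.0, 0.686, 0.728, 0.001]
wrist_force: [-0.6, 0.5, -0.6]
finger_gap: 0.047
grip_force: 31.6
clock: 34.9
tcp_pos: [0.5351, 0.2425, 0.055]
orientation: [0.0, 0.686, 0.728, 0.001]
wrist_force: [-0.2, -0.3, -2.0]
finger_gap: 0.0468
grip_force: 31.6
clock 34.9 now [0.5351 0.2425 0.055 ] yaw 3.39 q [ 0.29  0.44 -0.21  0.91  0.    1.8 ] F [-0.2 -0.3 -2. ] gap 0.0468 | shift [-1.1 -1.9  2. ] turn 0.001
```

```bash
python3 -m handwheel '[[-1,-1.5,1.5,0,0.4],[-1,-1.5,3,0,0.4],[-1,-1.5,3,0,0.4]]';python3 -m handwheel '[[0,0,1,0,0.4],[0,0,1,0,0.4]]'
```

```text
clock: 35.2
tcp_pos: [0.5329, 0.2412, 0.0519]
orientation: [0.0, 0.686, 0.728, 0.0]
wrist_force: [-2.0, -1.0, 3.9]
finger_gap: 0.0469
grip_force: 32.0
clock: 35.4
tcp_pos: [0.5329, 0.2412, 0.0518]
orientation: [0.0, 0.686, 0.728, 0.0]
wrist_force: [-4.2, -0.6, 11.9]
finger_gap: 0.0472
grip_force: 32.7
```

```bash
python3 -m handwheel '[[0,0,0,0,0.8],[0,0,0,0,0.8],[0,0,0,0,0.8],[0,0,-30,0,0.8],[0,0,-75,0,0.8],[0,0,-120,0,0.8],[0,0,-165,0,0.8],[0,0,-210,0,0.4]]'; python3 -m handwheel '[[-45,0,-20,0,0.4],[-90,0,-50,0,0.4],[-130,0,-80,0,0.4],[-180,0,-80,0,0.4],[-225,0,-80,0,0.4],[-225,0,-80,0,0.4]]'; cat > chk.py <<'E'
from h import *
import sys
c,W=cam("top"); z,x,y=W[...,2],W[...,0],W[...,1]
m=(z>.066)&(z<.082)&(x>.48)&(x<.6)&(y>.205)&(y<.285)
p=W[m]; print("pot",len(p),((p.min(0)+p.max(0))/2).round(4),(p.max(0)-p.min(0)).round(3),"zmed",np.median(p[:,2]),"want",box(-10,76).round(4))
E
python3 chk.py; python3 eggs.py pics/t8.png; python3 -c "
from h import *
go(*box(136.6,0),.37,3.3)"
```

```text
clock: 36.2
tcp_pos: [0.5327, 0.2411, 0.2617]
orientation: [-0.0, 0.686, 0.728, -0.0]
wrist_force: [1.5, 0.2, -0.1]
finger_gap: 0.0551
grip_force: 0.0
clock: 36.8
tcp_pos: [0.5468, 0.0112, 0.3399]
orientation: [0.001, 0.689, 0.725, -0.0]
wrist_force: [-0.4, 0.3, -0.1]
finger_gap: 0.0339
grip_force: 0.0
pot 395 [0.5354 0.2514 0.0738] [0.108 0.067 0.015] zmed 0.07410258644535983 want [0.5333 0.2413]
egg 224 top [0.5236 0.1703 0.0999] mid [0.5211 0.1705 0.0847] sphere [0.5214 0.1689 0.0796]
0 [0.5257 0.0966]
1 [0.5215 0.1685]
2 [0.5796 0.0997]
3 [0.5754 0.1716]
clock 36.9 now [0.5463 0.0154 0.3398] yaw 3.21 q [-0.12  0.25  0.23  1.55  0.    1.4 ] F [-0.2  0.  -0.5] gap 0.0341 | shift [150.5 146.4 -30.2] turn -0.002
```

View pics/t8.png

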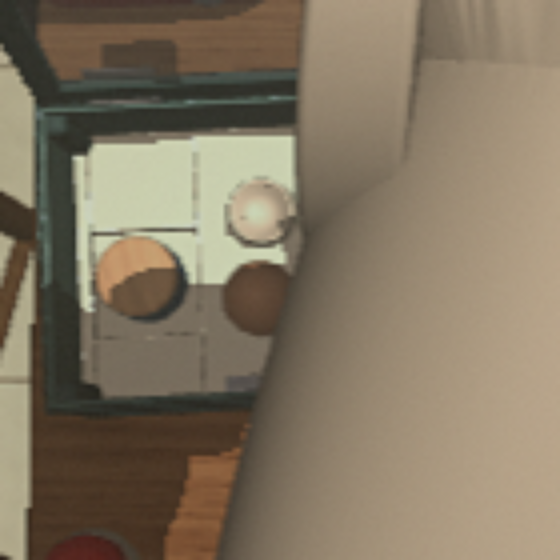

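The pot stands in the recess (crop px (140,278)), with its lid at 74 mm as expected. Now back to the rail.

```bash
python3 -m handwheel '[[40,35,-30,0,0.4],[80,75,-30,0,0.4],[115,110,-30,0,0.4],[146,140,-30,0,0.4],[146,144,-30,0,0.4],[146,144,-30,0,0.4],[146,144,-30,0,0.4]]'; python3 -m handwheel '[[0,0,0,0,0.4],[0,0,0,0,0.4]]'; python3 -c "
from h import *
go(.6855,.1728,.2902,3.3)"
```

```text
clock: 37.6
tcp_pos: [0.6809, 0.1724, 0.3692]
orientation: [-0.0, 0.685, 0.728, -0.001]
wrist_force: [0.9, -0.6, 1.4]
finger_gap: 0.0342
grip_force: 0.0
clock: 37.8
tcp_pos: [0.6806, 0.1702, 0.3717]
orientation: [0.0, 0.686, 0.727, 0.001]
wrist_force: [-0.4, -0.4, 0.5]
finger_gap: 0.0344
grip_force: 0.0
clock 37.8 now [0.6806 0.1702 0.3717] yaw 3.34 q [0.13 0.67 0.96 1.86 0.   1.64] F [-0.4 -0.4  0.5] gap 0.0344 | shift [ 2.3  5.  81.6] turn 0.001
```

```bash
python3 -m handwheel '[[2,4.5,25,0,0.4],[2,4.5,50,0,0.4],[2,4.5,70,0,0.4],[2,4.5,81,0,0.4],[2,4.5,81,0,0.4],[2,4.5,81,0,0.4]]'; python3 -m handwheel '[[0,0,0,0,0],[0,0,0,0,0],[0,0,0,0,0],[0,0,0,0,0],[0,0,0,0,0]]' 35; python3 -c "
from h import *
go(.6855,.1728,.2902,3.3)"
```

```text
clock: 38.4
tcp_pos: [0.6853, 0.1723, 0.2906]
orientation: [0.0, 0.686, 0.727, 0.0]
wrist_force: [-0.6, 0.6, 0.2]
finger_gap: 0.034
grip_force: 0.0
clock: 38.9
tcp_pos: [0.6864, 0.1729, 0.2906]
orientation: [0.001, 0.686, 0.728, 0.001]
wrist_force: [0.0, -1.0, 4.8]
finger_gap: 0.0082
grip_force: 34.3
clock 38.9 now [0.6864 0.1729 0.2906] yaw 3.37 q [ 0.13  0.61  0.65  1.61 -0.    1.65] F [ 0.  -1.   4.8] gap 0.0082 | shift [-0.  -0.9  0.4] turn 0.001
```

```bash
python3 -m handwheel '[[0,-24.7,-4.7,0,0],[0,-49.9,-6.4,0,0],[0,-75,-5.1,0,0],[0,-99.8,-0.8,0,0],[0,-124,6.4,0,0],[0,-147.1,16.5,0,0],[0,-168.8,29.3,0,0],[0,-188.8,44.6,0,0]]'; python3 -m handwheel '[[0,0,0,0,0]]'; python3 -m handwheel '[[0,-18,17.5,0,0],[0,-33.9,37.1,0,0],[0,-47.2,58.5,0,0],[0,-57.9,81.3,0,0],[0,-65.8,105.2,0,0],[0,-70.8,129.9,0,0],[0,-72.5,146.6,0,0],[0,-72.5,146.6,0,0]]'; python3 -c "
from h import *
go(.4225,.1575,.0913,3.3)"
```

```text
clock: 39.7
tcp_pos: [0.4972, 0.1616, 0.2455]
orientation: [0.001, 0.686, 0.728, 0.001]
wrist_force: [5.0, -1.5, -1.9]
finger_gap: 0.0084
grip_force: 36.9
clock: 39.8
tcp_pos: [0.4935, 0.1614, 0.2427]
orientation: [-0.002, 0.686, 0.728, -0.002]
wrist_force: [-4.5, -2.0, 0.1]
finger_gap: 0.0089
grip_force: 37.2
clock: 40.6
tcp_pos: [0.4228, 0.1572, 0.0958]
orientation: [-0.002, 0.686, 0.728, -0.003]
wrist_force: [-5.6, -2.1, -2.9]
finger_gap: 0.0083
grip_force: 39.5
clock 40.6 now [0.4228 0.1572 0.0958] yaw 3.38 q [ 0.18  0.17 -0.49  0.92  0.    1.69] F [-5.6 -2.1 -2.9] gap 0.0083 | shift [ 0.3 -0.2  4.5] turn 0.001
```

```bash
python3 -m handwheel '[[0,0,2,0,0],[0,0,4,0,0],[0,0,5,0,0],[0,0,5,0,0]]'; python3 -m handwheel '[[0,0,1,0,0],[0,0,2,0,0],[0,0,2,0,0]]'
```

```text
clock: 41.0
tcp_pos: [0.4227, 0.1572, 0.0928]
orientation: [-0.002, 0.686, 0.728, -0.002]
wrist_force: [-7.8, -1.8, -1.9]
finger_gap: 0.0083
grip_force: 39.7
clock: 41.3
tcp_pos: [0.4226, 0.1572, 0.0909]
orientation: [-0.002, 0.686, 0.728, -0.002]
wrist_force: [-8.2, -2.1, -0.3]
finger_gap: 0.0082
grip_force: 39.8
```

```bash
python3 -m handwheel '[[0,0,2,0,0],[0,0,2,0,0]]'|sed -n '2p;4p'; python3 -m handwheel '[[0,0,2,0,0],[0,0,2,0,0]]'|sed -n '2p;4p'; python3 -m handwheel '[[0,0,2,0,0],[0,0,2,0,0]]'|sed -n '2p;4p'
```

```text
tcp_pos: [0.4225, 0.1572, 0.0888]
wrist_force: [-9.2, -3.2, -1.6]
tcp_pos: [0.4225, 0.1572, 0.0868]
wrist_force: [-9.3, -3.1, -0.9]
tcp_pos: [0.4224, 0.1572, 0.0856]
wrist_force: [-11.3, -3.2, 7.4]
```

```bash
python3 -m handwheel '[[0,0,1,0,0],[0,0,2,0,0]]'|sed -n '2p;4p'; python3 -m handwheel '[[0,0,0,0,0.4],[0,0,0,0,0.4],[0,0,-30,0,0.4],[0,0,-70,0,0.4],[0,0,-100,0,0.4],[0,0,-100,0,0.4],[0,0,-100,0,0.4]]'; python3 - <<'E'
from h import *
go(*box(-59,0),.178,3.3)
c,W=cam("scene"); cv2.imwrite('pics/s9.png',cv2.resize(c['color'][60:330,100:460],None,fx=2,fy=2))
c,W=cam("top");z,x,y=W[...,2],W[...,0],W[...,1]
A=np.load("top0.npy"); m=(A[...,2]>.108)&(A[...,2]<.118)&(A[...,0]>.46)&(A[...,0]<.53)&(A[...,1]>.06)&(A[...,1]<.12)
d=(z-A[...,2])[m]; print("cover z vs start, median mm",np.nanmedian(d)*1000,len(d))
E
```

```text
tcp_pos: [0.4225, 0.1572, 0.0853]
wrist_force: [-18.5, -5.5, 31.3]
clock: 42.8
tcp_pos: [0.4268, 0.158, 0.1842]
orientation: [0.001, 0.686, 0.728, 0.002]
wrist_force: [-0.5, 0.3, -0.5]
finger_gap: 0.034
grip_force: 0.0
clock 42.8 now [0.4268 0.158  0.1842] yaw 3.38 q [ 0.18  0.1  -0.34  1.13  0.    1.69] F [-0.5  0.3 -0.5] gap 0.034 | shift [ 0.9 62.2  6.4] turn 0.001
cover z vs start, median mm -0.19434177908017602 772
```

View pics/s9.png

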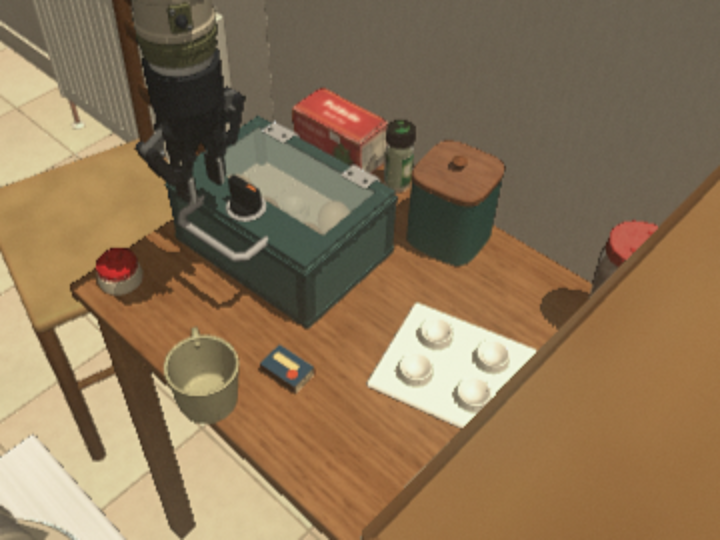

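The cover is closed (face within 0.2 mm of its starting height) and the bar lies across at crop px (245,193). Joint 6 would run out of range in this grasp, so I'll turn the tool by half a turn first.

```bash
python3 -m handwheel '[[0,15,-10,-0.15,0.4],[0,30,-10,-0.3,0.4],[0,45,-10,-0.45,0.4],[1,62,-10,-0.6,0.4],[1,62,-10,-0.75,0.4],[1,62,-10,-0.9,0.4],[1,62,-10,-1.05,0.4],[1,62,-10,-1.2,0.4]]'>/dev/null; python3 -m handwheel '[[0,0,0,-0.15,0.4],[0,0,0,-0.3,0.4],[0,0,0,-0.45,0.4],[0,0,0,-0.6,0.4],[0,0,0,-0.75,0.4],[0,0,0,-0.9,0.4],[0,0,0,-1.05,0.4],[0,0,0,-1.2,0.4]]'>/dev/null; python3 -m handwheel '[[0,0,0,-0.15,0.4],[0,0,0,-0.3,0.4],[0,0,0,-0.45,0.4],[0,0,0,-0.6,0.4],[0,0,0,-0.74,0.4],[0,0,0,-0.74,0.4],[0,0,0,-0.74,0.4],[0,0,0,-0.74,0.4]]'; python3 -c "
from h import *
go(.4886,.1626,.128,3.3)"
```

```text
clock: 45.3
tcp_pos: [0.4865, 0.1622, 0.1923]
orientation: [0.0, 0.726, -0.687, -0.0]
wrist_force: [-0.1, 0.1, -0.7]
finger_gap: 0.0342
grip_force: 0.0
clock 45.3 now [0.4865 0.1622 0.1923] yaw -176.85 q [ 0.17  0.21 -0.19  1.17  0.   -1.46] F [-0.1  0.1 -0.7] gap 0.0342 | shift [-0.2 -2.1 64.3] turn -0.003
```

```bash
python3 -m handwheel '[[0,-2,20,0,0.4],[0,-2,40,0,0.4],[0,-2,55,0,0.4],[0,-2,64,0,0.4],[0,-2,64,0,0.4],[0,-2,64,0,0.4]]'; python3 -m handwheel '[[0,0,0,0,0],[0,0,0,0,0],[0,0,0,0,0],[0,0,0,0,0]]' 60; python3 -c "
from h import *
go(.4886,.1626,.128,3.3)"
```

```text
clock: 45.9
tcp_pos: [0.489, 0.1624, 0.1293]
orientation: [-0.0, 0.727, -0.687, 0.0]
wrist_force: [0.2, -1.1, 0.6]
finger_gap: 0.0336
grip_force: 0.0
clock: 46.3
tcp_pos: [0.4884, 0.1625, 0.1301]
orientation: [-0.0, 0.727, -0.686, 0.0]
wrist_force: [-4.0, -0.9, 5.3]
finger_gap: 0.012
grip_force: 59.2
clock 46.3 now [0.4884 0.1625 0.1301] yaw -176.71 q [ 0.17  0.25 -0.29  1.03  0.   -1.46] F [-4.  -0.9  5.3] gap 0.012 | shift [-0.1 -0.2  2.1] turn -0.0
```

```bash
python3 -m handwheel '[[0,0,0,0.15,0],[0,0,0,0.3,0],[0,0,0,0.45,0],[0,0,0,0.6,0],[0,0,0,0.75,0],[0,0,0,0.8,0],[0,0,0,0.8,0]]'>/dev/null; python3 -m handwheel '[[0,0,0,0.15,0],[0,0,0,0.3,0],[0,0,0,0.45,0],[0,0,0,0.6,0],[0,0,0,0.7,0],[0,0,0,0.77,0],[0,0,0,0.77,0],[0,0,0,0.77,0]]';  python3 -c "
from h import *
go(.4886,.1626,.128,93.3)"; python3 -m handwheel '[[0,0,0,0,0.4],[0,0,0,0,0.4],[0,0,-30,0,0.4],[0,0,-75,0,0.4],[0,0,-120,0,0.4],[0,-40,-120,0,0.4],[0,-80,-120,0,0.4],[0,-120,-120,0,0.4]]'; python3 -m handwheel '[[0,-45,0,0,0.4],[0,-90,0,0,0.4],[0,-130,0,0,0.4],[0,-130,0,0,0.4],[0,-130,0,0,0.4],[0,-130,0,0,0.4]]'; python3 - <<'E'
from h import *
c,W=cam("top"); cv2.imwrite("pics/t10.png",cv2.resize(c["color"][100:275,125:380],None,fx=3,fy=3))
z,x,y=W[...,2],W[...,0],W[...,1]
A=np.load("top0.npy"); m=(A[...,2]>.108)&(A[...,2]<.118)&(A[...,0]>.46)&(A[...,0]<.53)&(A[...,1]>.2)&(A[...,1]<.27)
print("cover z diff mm",np.nanmedian((z-A[...,2])[m])*1000)
k=(x>.4)&(x<.6)&(y>.1)&(y<.22)&(z>.147)&(z<.157); print(cv2.minAreaRect((W[k][:,:2]*1000).astype(np.float32)))
go(0.4,0,.2,0)
E
```

```text
clock: 47.8
tcp_pos: [0.4881, 0.1626, 0.1301]
orientation: [-0.0, -0.029, 1.0, 0.0]
wrist_force: [-4.6, -0.1, 6.6]
finger_gap: 0.0119
grip_force: 59.3
clock 47.8 now [0.4881 0.1626 0.1301] yaw 93.34 q [ 0.17  0.25 -0.29  1.03  0.    0.11] F [-4.6 -0.1  6.6] gap 0.0119 | shift [-0.5 -0.   2.1] turn 0.001
clock: 48.6
tcp_pos: [0.4964, 0.0415, 0.2497]
orientation: [0.001, -0.03, 1.0, -0.0]
wrist_force: [1.1, 1.0, 0.0]
finger_gap: 0.0343
grip_force: 0.0
clock: 49.2
tcp_pos: [0.5032, -0.0866, 0.2489]
orientation: [-0.0, -0.029, 1.0, 0.0]
wrist_force: [-0.1, 1.2, 0.0]
finger_gap: 0.0342
grip_force: 0.0
cover z diff mm -0.06420363050452238
((488.7491760253906, 162.8671112060547), (43.2264289855957, 12.674925804138184), 3.393327474594116)
clock 49.25 now [ 0.5033 -0.0862  0.249 ] yaw 93.41 q [-0.33  0.18 -0.08  1.31  0.   -0.39] F [-0.3  0.3  0.1] gap 0.0342 | shift [98.  92.2 49. ] turn -1.511
```

View pics/t10.png

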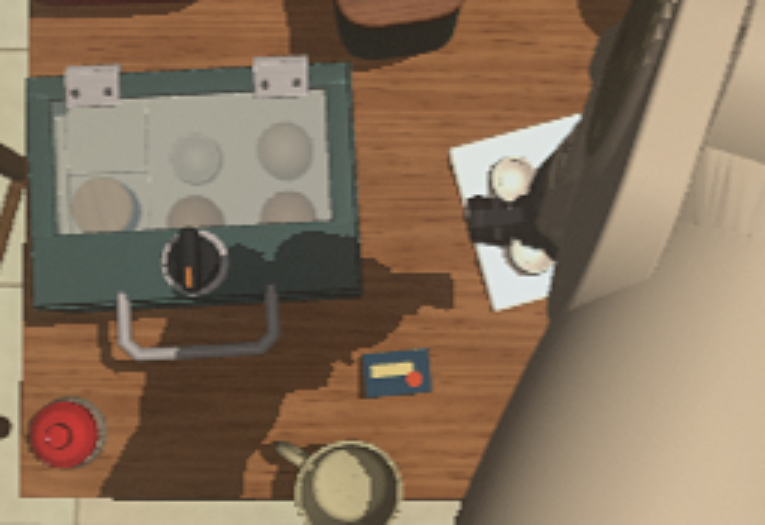

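The latch bar is front to back with its orange mark at the front (crop px (189,278)) and the cover is closed. Through the pane, three eggs and the pot are in place, and the arm is clear.

```bash
python3 -c "
from workcell import workorder
print(workorder.hand_in())"
```

```text
the job is handed in; nothing more can be done
None
```

The picnic box is packed and handed in: the three eggs that were present are in cups, the salt pot stands in its recess, and the cover is closed and locked; hand-in gave no verdict, so this rests on my last camera checks.

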